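# Scoop knobs into the kit drawer

## Task

With the hand scoop, take orange knobs from the grey stock tray and tip at least three of them into the open kit drawer; knobs you do not move stay in the tray and none may end up anywhere else. Then stand the scoop back flat on its rubber mat and push the drawer fully home. Do not touch the knobs with the gripper, and leave the can, the tub and the wrench where they are.

Things in the scene. Friction and masses are not known exactly. Their poses are not given: they have to be found in the camera images.
- scoop: loose aluminium hand scoop with red handle, 0.22 kg. Origin: centre of the underside of its flat blade; x forward to the open lip, y across, z up. Blade floor 85 (x) x 104 (y) x 3 thick, the last 17 bevelled to a 1 mm lip; back wall at x = -41, 50 high; side walls 3 thick, their rim sloping from 47 high at the back to nothing 28 before the lip; inside width 98. Total height 134
- scoop_grip (a point): point on the middle line of the scoop's red handle, 84 behind and 100 above the scoop's origin, same axes. The handle is a bar 24 wide across y and 22 thick, 100 long, rising backwards at 50 degrees above level from the top of the back wall (x = -42.5, z = 50)
- scoop_tip (a point): middle of the scoop's front lip, on the underside, 42.5 ahead of the scoop's origin
- mat: black rubber mat fixed on the bench, 170 (x) x 150 (y) x 4 thick, on which the scoop starts; origin at the centre of its underside
- tray: grey open stock tray fixed on the bench, 240 (its x) x 128 (its y) x 40 high, walls and floor 5 thick (inside 230 x 118); origin at the centre of its underside. The knobs lie in its +x half, away from the robot; its -x half is free
- drawer_in (a point): centre of the inner floor of the kit drawer (moves with it). x points into the cabinet, away from the robot; the drawer slides out along -x. Inside 195 (x) x 178 (y); side walls 76 above this point, front panel 15 thick, its top 85 above this point; this point is 28 above the bench
- kit_drawer0_handle (a point): middle of the bar handle of the kit drawer (round bar along y, 110 long), 35 out from the front panel, 25 below the panel's top, 88 above the bench
- kit_drawer0 (a joint): how far the grey-fronted kit drawer of the low green cabinet (240 deep x 220 wide x 126 high) is out, m: 0 fully home; starts 0.11 to 0.15. That length of the drawer stands clear in front of the cabinet; the rest is under its top
- knob0: loose orange plastic ball knob, 36 in diameter with a tiny flat foot 7 across, 36 high, 28 g; origin at the centre of the ball, 18 above the foot
- knob1: loose orange plastic ball knob, 36 in diameter with a tiny flat foot 7 across, 36 high, 28 g; origin at the centre of the ball, 18 above the foot
- knob2: loose orange plastic ball knob, 36 in diameter with a tiny flat foot 7 across, 36 high, 28 g; origin at the centre of the ball, 18 above the foot
- knob3: loose orange plastic ball knob, 36 in diameter with a tiny flat foot 7 across, 36 high, 28 g; origin at the centre of the ball, 18 above the foot
- knob4: loose orange plastic ball knob, 36 in diameter with a tiny flat foot 7 across, 36 high, 28 g; origin at the centre of the ball, 18 above the foot
- can: blue can, bystander, 74 in diameter, 110 high; origin at the centre of its underside
- tub: black open parts tub, bystander, 160 x 100 x 60 high; origin at the centre of its underside
- wrench: steel wrench lying flat, bystander, 180 long; origin at its middle, long along its x
There are look-alikes about, which are no part of the job. Of the things that look like the scoop, the smaller one is meant.

How it is judged:
By the outcome, as a careful person would: the job done as asked, in the order asked, and still so for the second after the job is handed in, with the robot touching nothing.
It also fails if it takes over 72 s, if anything falls off the work surface, if the arm or the gripper's body presses on something with over 40 N, if the wrist force passes 120 N, or if a joint passes its speed limit or range.

## Robot

A 6-joint arm with a two-finger parallel gripper is mounted at the origin on the work surface. World frame = base frame: x ahead of the robot, y to its left, z up, the work surface at z = 0. Lengths are in m, angles in rad, forces in N, time in s.
With the tool pointing down it reaches from about 0.225 to 0.875 m from the base axis. Payload 3.4 kg.
Tool frame: the origin (TCP) lies on the centre line of the jaws, within the pads' length; the fingertips stand 19 mm ahead of it and the grasp point (between the pads) is the TCP (finger_overhang is the distance from the TCP to the fingertips, in m); z points along the fingers, y is the line along which they close (so a half turn about z gives the same grasp; the last joint's range is limited). The gripper opens to 85 mm and grips with 20 to 120 N. Pads are 22 mm wide; open, the fingers measure 114 mm over their backs; the gripper's body (76 mm by 85 mm) begins 54 mm behind the grasp point. The pads swing forward as they close: fully open they stand 13 mm farther back than shut.
Start: joints at [1.124, 0.276, 1.505, -0, 1.361, -0.121], TCP at [0.184, 0.545, 0.25] pointing down, gripper open.
Joint ranges: [-2.89, 2.89], [-0.75, 2.08], [0.22, 2.7], [-1.18, 4.32], [0.11, 2.71], [-2.7, 2.7]. Speed limits (rad/s): [2.57, 2.57, 3.14, 3.14, 3.14, 3.14].

## Interface

Orientations are given as a rotation vector (axis times angle).
In Python, from station import * gives the robot as it stands. The module is installed in compiled form; this text tells all that it offers.
- The arm moves only by the tool move_arm, never from a script. Its argument "deltas" is a list of rows, each a list of 7 numbers: the shift along the tool's x, y, z in cm, then the turn, a rotation vector about the tool's x, y, z in rad, then the opening, from 0 (shut) to 1 (fully open). A call has exactly 10 rows; each row shifts and turns the commanded pose from where the row before left it, along the tool's axes as they then stand; what a row does not reach is not made up. A row lasts 1/12 s, in which the tool goes at most 41.7 mm and 7.16 degrees, less where a joint would pass 70% of its speed; a pose out of reach is approached as far as the arm can. A call is refused whole if a number of a shift passes 4.17 or a number of a turn 0.125, either way. A call with a gripper value outside its range is refused whole. The fingers move at their own pace and stop on an object; "squeeze" is the grip in N (left out, the last holds). Time passes only in rows, so rows that do not move let the fingers close, or fill a call up. It gives the time, the measured TCP pose, the force, the opening and the grip force at its end, in the units of the state.
- observe(): the state, without advancing time (a new reading comes with each control period).
- camera(name): name is "side" or "top" or "wrist"; returns a dict with "pixels" (400x640x3 uint8, red, green, blue), "fov_y" (degrees; the focal length in pixels is half the picture's height over the tangent of half this angle, whatever the lens; pixels are square), "cx", "cy" (the principal point, pixels), "dist_coeffs" ([k1, k2, p1, p2, k3] as OpenCV has them; the pictures are not rectified), "rvec" (rotation vector, rad) and "tvec" (3), from world to camera coordinates, as OpenCV has them. Camera axes: x right, y down, z forward; pixel columns grow to the right and rows downward; lengths in m; the calibration is good to about 2 mm. A picture is of the moment at which its call begins. There is no depth.
- hand_in(): hands the job in; it is judged then, once.
Trained networks look in a picture, given as the dict that the camera call returned (one of the last four; its "shot" number tells which), for a name from the list of things; names that differ only in an ending like _2 or _b are one class to them, and where a whole thing is asked for, a point or a joint stands for the part that bears it (a point fixed in the world has none). Each returns a list of dicts, best first, with "confidence" (0 to 1); they miss things now and then, are a little off and sometimes report something else, mostly with a low value. They report only what shows in the picture. A call takes as long as a camera call. They do not tell look-alikes from the thing itself.
- boxes_of(name, picture): "bbox" ([left, top, right, bottom] in pixels, round what is visible of it).
- regions_of(name, picture): "region" (400x640 bool, what is visible of it) and "bbox" ([left, top, right, bottom] in pixels, round what is visible of it).
The state is a dict: "clock": time; "joint_pos": joint angles; "joint_velocities": joint speeds; "joint_efforts": joint torques, N m; "tcp_pos": TCP position; "tcp_rot": TCP orientation; "ft_force": force on the tool from outside, world axes, zero at the start; "wrist_torque": the same for the moment, N m; "grip_width": finger opening in m; "gripper_force": force on a finger pad.
Only numpy, scipy, OpenCV 4.12 (cv2) and the standard library are available. Lean on these libraries where they do the work, as an engineer would, in place of code of your own. Each camera call takes 0.05 s, during which the arm holds its last target. There are 200 camera calls.

## Working session

There is one attempt and no reset: what is moved stays moved. The work goes in short steps, Python scripts to look and compute and a tool call to move; the robot and the scene stay as the last step left them, time stands still between calls to the robot, and variables do not carry over. Pictures are saved under pics/ and viewed, at most 10 in all, crops included, and the job is handed in when it is done.

Besides the shell and the picture viewer there is one more tool, called after "Request:" by a JSON object that holds its "name" and its "arguments", one argument or row to a line. move_arm: Moves the arm, as the interface text tells. Its arguments: {"type":"object","properties":{"deltas":{"type":"array"},"squeeze":{"type":"number"}},"required":["deltas"]}

```bash
mkdir -p pics; cat > h.py <<'E'
from station import *
import numpy as np, cv2
from scipy.spatial.transform import Rotation as R
def K(p):
    f=200/np.tan(np.radians(p["fov_y"])/2)
    return np.array([[f,0,p["cx"]],[0,f,p["cy"]],[0,0,1.]])
def ray(p,uv):
    n=cv2.undistortPoints(np.array([[uv]],float),K(p),np.array(p["dist_coeffs"],float)).ravel()
    M=cv2.Rodrigues(np.array(p["rvec"],float))[0]; t=np.array(p["tvec"],float).ravel()
    return -M.T@t, M.T@np.array([n[0],n[1],1.])
def at(p,uv,z):
    o,d=ray(p,uv); return o+d*(z-o[2])/d[2]
def proj(p,X):
    return cv2.projectPoints(np.array(X,float).reshape(-1,1,3),np.array(p["rvec"],float),np.array(p["tvec"],float),K(p),np.array(p["dist_coeffs"],float))[0].reshape(-1,2)
def save(p,n,box=None,s=1):
    im=cv2.cvtColor(np.array(p["pixels"]),cv2.COLOR_RGB2BGR)
    if box: im=im[box[1]:box[3],box[0]:box[2]]
    cv2.imwrite("pics/"+n,cv2.resize(im,None,fx=s,fy=s,interpolation=cv2.INTER_CUBIC))
E
python3 - <<'E'
from h import *
t=camera("top"); s=camera("side")
save(t,"t0.png");save(s,"s0.png")
for p,nm in((t,"top"),(s,"side")):
    o,d=ray(p,(320,200));print(nm,o.round(3),d.round(2),p["fov_y"])
    for n in["scoop","mat","tray","knob0","kit_drawer0_handle","can","tub","wrench"]:
        print(n,[(np.round(b["bbox"]).astype(int).tolist(),round(b["confidence"],2)) for b in boxes_of(n,p)])
print({k:np.round(v,3) for k,v in observe().items()})
E
```

```text
top [ 0.383 -0.021  1.141] [ 0.07 -0.01 -1.  ] 55.87245326240799
scoop [([161, 254, 220, 319], 0.8), ([293, 147, 333, 199], 0.77)]
mat [([289, 139, 339, 198], 0.96)]
tray [([371, 121, 418, 200], 0.73)]
knob0 [([371, 118, 419, 201], 0.59), ([378, 145, 389, 158], 0.56), ([400, 123, 409, 136], 0.51), ([374, 123, 389, 135], 0.48), ([399, 146, 410, 160], 0.41)]
kit_drawer0_handle []
can [([128, 144, 170, 174], 0.57)]
tub [([447, 129, 490, 188], 0.86)]
wrench [([427, 246, 485, 262], 0.58)]
side [-0.315 -0.758  0.937] [ 0.55  0.55 -0.63] 42.782616071399445
scoop [([139, 134, 204, 221], 0.93), ([326, 170, 375, 207], 0.92)]
mat [([317, 173, 385, 223], 0.91)]
tray [([376, 194, 475, 270], 0.62), ([316, 172, 385, 223], 0.61)]
knob0 [([429, 226, 440, 239], 0.64), ([414, 215, 426, 227], 0.61), ([427, 200, 442, 219], 0.48)]
kit_drawer0_handle [([254, 111, 332, 176], 0.94)]
can []
tub [([461, 237, 536, 315], 0.66)]
wrench [([374, 311, 442, 370], 0.74)]
{'clock': np.float64(0.9), 'joint_pos': array([ 1.124,  0.276,  1.505, -0.   ,  1.361, -0.121]), 'joint_velocities': array([ 0.   ,  0.002, -0.001,  0.   ,  0.001,  0.002]), 'joint_efforts': array([  0.   , -41.665, -24.61 ,  -0.   ,   0.   ,  -0.   ]), 'tcp_pos': array([0.184, 0.545, 0.25 ]), 'tcp_rot': array([0.51, 3.1 , 0.  ]), 'ft_force': array([ 0.009, -1.089,  0.044]), 'wrist_torque': array([ 0.005, -0.   , -0.064]), 'gripper_force': np.float64(0.0), 'grip_width': np.float64(0.085)}
```

View pics/t0.png

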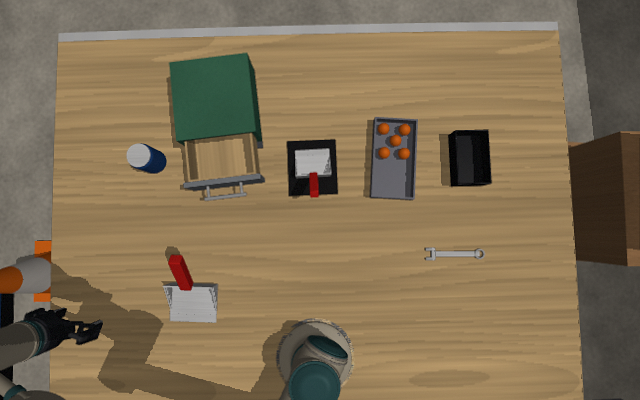

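View pics/s0.png

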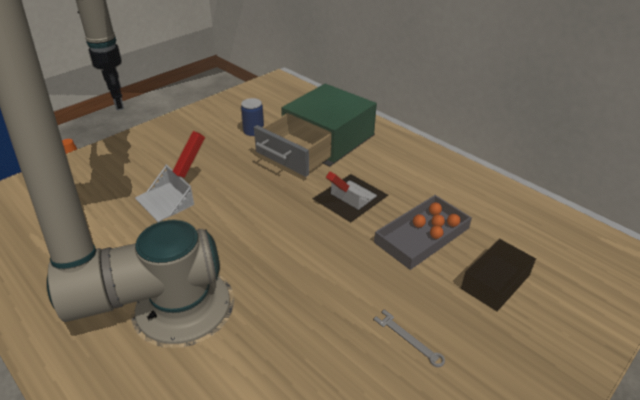

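The top view shows two scoops: one on the black mat at (313,172), and a larger one lying on the bench at (190,288). The smaller one on the mat fits the description. I'll confirm it in a crop and measure.

```bash
python3 - <<'E'
from h import *
t=camera("top")
save(t,"t1.png",(165,100,425,210),3)
for n in["scoop","mat","tray","knob0","kit_drawer0","tub"]:
    for r in regions_of(n,t):
        m=r["region"].astype(np.uint8)
        c=max(cv2.findContours(m,0,2)[0],key=cv2.contourArea)
        q=cv2.boxPoints(cv2.minAreaRect(c)); ctr=cv2.minAreaRect(c)[0]
        z={"mat":.004,"tray":.04,"knob0":.023,"scoop":.03,"tub":.06}.get(n,.1)
        print(n,round(r["confidence"],2),m.sum(),"ctr",at(t,ctr,z)[:2].round(3),"corn",[at(t,a,z)[:2].round(3).tolist() for a in q])
# orange knobs by colour
hsv=cv2.cvtColor(t["pixels"],cv2.COLOR_RGB2HSV)
m=((hsv[...,0]>4)&(hsv[...,0]<16)&(hsv[...,1]>190)&(hsv[...,2]>120)).astype(np.uint8)
m[:,:365]=0;m[:,425:]=0
n,l,st,c=cv2.connectedComponentsWithStats(m)
for i in range(1,n):
    if st[i,4]>20: print("knob",c[i].round(1),st[i,4],at(t,c[i],.023).round(3))
m=(((hsv[...,0]<4)|(hsv[...,0]>174))&(hsv[...,1]>150)).astype(np.uint8)
m[:,:285]=0;m[:,345:]=0;m[:,:]*=1
ys,xs=np.nonzero(m[:210]);print("red",xs.min(),xs.max(),ys.min(),ys.max(),len(xs))
E
```

```text
scoop 0.87 2422 ctr [0.216 0.358] corn [[0.123, 0.441], [0.317, 0.435], [0.309, 0.275], [0.116, 0.282]]
scoop 0.66 1147 ctr [ 0.544 -0.007] corn [[0.614, 0.049], [0.618, -0.059], [0.475, -0.063], [0.471, 0.044]]
mat 0.91 1563 ctr [ 0.566 -0.003] corn [[0.649, 0.074], [0.653, -0.077], [0.483, -0.079], [0.48, 0.07]]
tray 0.8 3278 ctr [ 0.581 -0.247] corn [[0.464, -0.169], [0.71, -0.19], [0.7, -0.327], [0.454, -0.304]]
tray 0.6 2285 ctr [ 0.577 -0.472] corn [[0.663, -0.411], [0.667, -0.534], [0.493, -0.532], [0.49, -0.411]]
knob0 0.53 129 ctr [ 0.638 -0.256] corn [[0.656, -0.239], [0.656, -0.275], [0.619, -0.274], [0.62, -0.238]]
kit_drawer0 0.78 3920 ctr [0.556 0.244] corn [[0.633, 0.367], [0.655, 0.142], [0.48, 0.124], [0.458, 0.345]]
tub 0.84 2322 ctr [ 0.575 -0.464] corn [[0.66, -0.404], [0.663, -0.526], [0.492, -0.523], [0.489, -0.403]]
tub 0.73 4037 ctr [0.562 0.255] corn [[0.644, 0.383], [0.667, 0.15], [0.482, 0.129], [0.458, 0.359]]
knob [383.9 128. ] 78 [ 0.678 -0.225  0.023]
knob [405.1 128.9] 81 [ 0.674 -0.288  0.023]
knob [396.  139.7] 77 [ 0.642 -0.26   0.023]
knob [384.3 152.2] 79 [ 0.604 -0.223  0.023]
knob [404.5 152.8] 83 [ 0.601 -0.283  0.023]
red 309 318 173 196 218
```

View pics/t1.png

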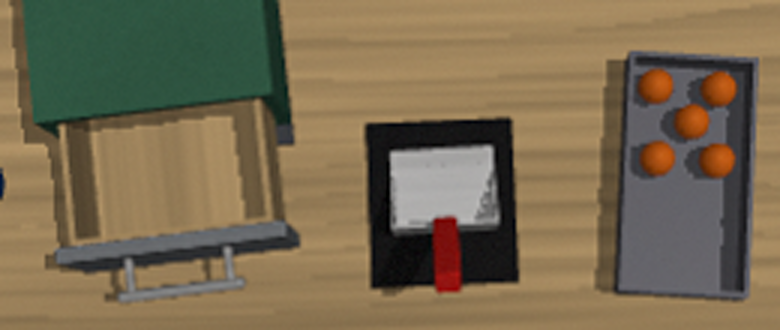

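The crop confirms it: the scoop on the mat (image about 313,172; blade 104 mm wide at scale) is the smaller one. The knobs sit as a quincunx in the far half of the tray. Next I fit the poses and overlay them on both views.

```bash
cat >> h.py <<'E'
from scipy.optimize import least_squares
def W(pose,P):
    P=np.atleast_2d(np.array(P,float)); c,s=np.cos(pose[2]),np.sin(pose[2])
    return np.c_[pose[0]+c*P[:,0]-s*P[:,1],pose[1]+s*P[:,0]+c*P[:,1],P[:,2]]
def fit(p,P,uv,x0):
    r=least_squares(lambda q:(proj(p,W(q,P))-uv).ravel(),x0,loss="soft_l1")
    return r.x,np.abs(proj(p,W(r.x,P))-uv).max()
E
cat > fit0.py <<'E'
from h import *
t=camera("top");s=camera("side")
C=lambda L:(np.array(L,float)+.5)/3-.5+[165,100]
mm=lambda L:np.array(L,float)/1000
SP=mm([[42.5,52,5],[42.5,-52,5],[-42.5,52,54],[-42.5,-52,54],[-115,12,123],[-115,-12,123]])
MP=mm([[85,75,4],[85,-75,4],[-85,-75,4],[-85,75,4]])
TP=mm([[120,64,40],[120,-64,40],[-120,-64,40],[-120,64,40]])
HP=mm([[0,55,88],[0,-55,88]])
ob={"scoop":(SP,[[389,150],[495,144],[391,232],[500,226],[435,290],[461,291]],[.57,0,0]),
"mat":(MP,[[365,124],[511,119],[519,280],[372,288]],[.57,0,0]),
"tray":(TP,[[628,53],[758,59],[749,297],[616,291]],[.58,-.25,0]),
"handle":(HP,[[120,297],[244,284]],[.45,.24,0])}
T=cv2.cvtColor(t["pixels"],cv2.COLOR_RGB2BGR);S=cv2.cvtColor(s["pixels"],cv2.COLOR_RGB2BGR)
T=cv2.resize(T[100:210,165:425],None,fx=3,fy=3);S=cv2.resize(S[90:290,240:490],None,fx=3,fy=3)
for n,(P,uv,x0) in ob.items():
    q,e=fit(t,P,C(uv),x0);print(n,q.round(4),"err px",round(e,2))
    for a in proj(s,W(q,P)): cv2.circle(S,tuple(int(v) for v in (a-[240,90]+.5)*3),3,(255,255,0),1)
    for a in proj(t,W(q,P)): cv2.circle(T,tuple(int(v) for v in (a-[165,100]+.5)*3),3,(255,255,0),1)
    if n=="tray":
        for k in [(.678,-.225),(.674,-.288),(.642,-.26),(.604,-.223),(.601,-.283)]:
            d=np.array(k)-q[:2];c,sn=np.cos(q[2]),np.sin(q[2]);print(" knob in tray",(c*d[0]+sn*d[1]).round(3),(-sn*d[0]+c*d[1]).round(3))
cv2.imwrite("pics/s1.png",S);cv2.imwrite("pics/t2.png",T)
# panel & cabinet top corners seen in top crop
for nm,uv,z in [("panel front L",(55,262),.113),("panel R",(298,236),.113),("cab front L",(48,131),.126),("cab front R",(265,99),.126),("inner back-wall L panel",(70,243),.113)]:
    print(nm,at(t,C(uv),z).round(3))
E
python3 fit0.py
```

```text
scoop [ 0.5802 -0.007   0.0273] err px 1.8
mat [ 0.5671 -0.0044  0.0239] err px 0.88
tray [ 0.584  -0.2478 -0.0786] err px 0.66
 knob in tray 0.092 0.03
 knob in tray 0.093 -0.033
 knob in tray 0.059 -0.008
 knob in tray 0.018 0.026
 knob in tray 0.02 -0.034
handle [0.4758 0.239  0.0849] err px 1.2
panel front L [0.502 0.349 0.113]
panel R [0.521 0.126 0.113]
cab front L [0.621 0.352 0.126]
cab front R [0.646 0.153 0.126]
inner back-wall L panel [0.52  0.336 0.113]
```

View pics/s1.png

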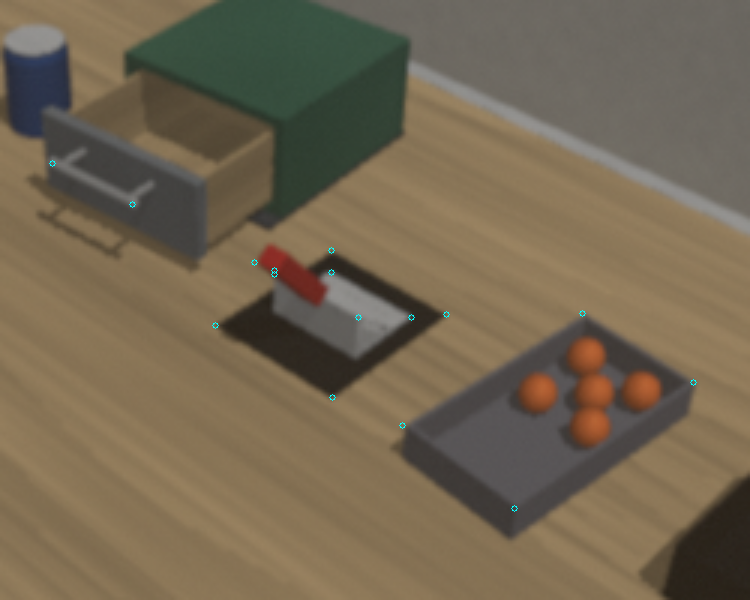

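Overlay in the side view matches the mat, tray, scoop and bar handle to about 1 px: handle ends at crop (52,163) and (132,204), scoop lip (411,317), tray corner (582,313). The measured positions fit the given sizes. Now I plan the approach.

```bash
cat >> h.py <<'E'
E0=np.radians(60)
M=np.array([[-np.sin(E0),0,np.cos(E0)],[0,1,0],[-np.cos(E0),0,-np.sin(E0)]])
G=np.array([-.084,0,.100])
def Rs(yaw,al): return R.from_euler("z",yaw).as_matrix()@R.from_euler("y",-np.radians(al)).as_matrix()
def sc(o,yaw,al=0,grip=G,Mx=M):  # scoop origin pose -> tool pose
    r=Rs(yaw,al); return np.array(o,float)+r@grip, r@Mx
def tip(l,yaw,al=0,grip=G,Mx=M): # lip pose -> tool pose
    r=Rs(yaw,al); return sc(np.array(l,float)-r@[.0425,0,0],yaw,al,grip,Mx)
def now():
    s=observe(); return np.array(s["tcp_pos"],float),R.from_rotvec(s["tcp_rot"]).as_matrix()
def chain(legs,start=None):
    p,r=start or now()
    for pt,rt,N in legs:
        rel=R.from_matrix(r.T@rt).as_rotvec()/N; rel=rel.round(3)
        dR=R.from_rotvec(rel).as_matrix(); A=sum(np.linalg.matrix_power(dR,k) for k in range(N))
        d=(np.linalg.solve(A,r.T@(pt-p))*100).round(2)
        for _ in range(N): p=p+r@d/100; r=r@dR
        print(N,"rows",d.tolist(),rel.tolist(),"-> p",p.round(3))
    return p,r
def st():
    s=observe();p,r=now()
    print("t",round(float(s["clock"]),2),"p",p.round(4),"z",r[:,2].round(3),"y",r[:,1].round(3),"F",np.round(s["ft_force"],1),"tq",np.round(s["wrist_torque"],2),"w",round(float(s["grip_width"]),4),"gf",round(float(s["gripper_force"]),1),"j",np.round(s["joint_pos"],2))
E
python3 - <<'E'
from h import *
st()
so=[.580,-.007,.004];y=.027
g,r=sc(so,y)
chain([([.30,.27,.38],now()[1],10),(g-r[:,2]*.09,r,10),(g,r,10)])
E
```

```text
t 1.35 p [0.184  0.5448 0.2503] z [ 0.  0. -1.] y [0.32  0.947 0.   ] F [-0.2 -0.4 -0.8] tq [-0.03 -0.02 -0.02] w 0.0854 gf 0.0 j [ 1.12  0.28  1.5  -0.    1.36 -0.12]
10 rows [-1.98, -2.23, -1.3] [0.0, 0.0, 0.0] -> p [0.3  0.27 0.38]
10 rows [-1.48, -2.58, 2.38] [-0.009, -0.052, -0.034] -> p [ 0.452 -0.01   0.182]
10 rows [0.01, 0.0, 0.9] [-0.0, 0.0, -0.0] -> p [ 0.496 -0.009  0.104]
```

Request:
{"name": "move_arm", "arguments": {
  "deltas": [
    [-1.98,-2.23,-1.3,0,0,0,1],
    [-1.98,-2.23,-1.3,0,0,0,1],
    [-1.98,-2.23,-1.3,0,0,0,1],
    [-1.98,-2.23,-1.3,0,0,0,1],
    [-1.98,-2.23,-1.3,0,0,0,1],
    [-1.98,-2.23,-1.3,0,0,0,1],
    [-1.98,-2.23,-1.3,0,0,0,1],
    [-1.98,-2.23,-1.3,0,0,0,1],
    [-1.98,-2.23,-1.3,0,0,0,1],
    [-1.98,-2.23,-1.3,0,0,0,1]
  ]
}}

```text
clock: 2.18
tcp_pos: [0.3003, 0.2687, 0.3812]
tcp_rot: [0.509, 3.1, 0.001]
ft_force: [1.1, 0.5, 0.6]
grip_width: 0.0854
gripper_force: 0.0
```

Request:
{"name": "move_arm", "arguments": {
  "deltas": [
    [-1.48,-2.58,2.38,-0.009,-0.052,-0.034,1],
    [-1.48,-2.58,2.38,-0.009,-0.052,-0.034,1],
    [-1.48,-2.58,2.38,-0.009,-0.052,-0.034,1],
    [-1.48,-2.58,2.38,-0.009,-0.052,-0.034,1],
    [-1.48,-2.58,2.38,-0.009,-0.052,-0.034,1],
    [-1.48,-2.58,2.38,-0.009,-0.052,-0.034,1],
    [-1.48,-2.58,2.38,-0.009,-0.052,-0.034,1],
    [-1.48,-2.58,2.38,-0.009,-0.052,-0.034,1],
    [-1.48,-2.58,2.38,-0.009,-0.052,-0.034,1],
    [-1.48,-2.58,2.38,-0.009,-0.052,-0.034,1]
  ]
}}

```text
clock: 3.02
tcp_pos: [0.4397, 0.0041, 0.1885]
tcp_rot: [-0.009, 2.643, 0.013]
ft_force: [1.2, 1.0, -0.4]
grip_width: 0.085
gripper_force: 0.0
```

```bash
python3 - <<'E'
from h import *
st()
w=camera("wrist");save(w,"w1.png")
g,r=sc([.580,-.007,.004],.027)
print(proj(w,[g,W([.58,-.007,.027],[[-.107,0,.131]])[0],W([.58,-.007,.027],[[-.0425,0,.054]])[0]]).round(0))
chain([(g,r,10)])
E
```

```text
t 3.02 p [0.4397 0.0041 0.1885] z [ 0.478  0.011 -0.878] y [-0.009  1.     0.008] F [ 1.2  1.  -0.4] tq [0.06 0.28 0.05] w 0.085 gf 0.0 j [-0.25 -0.1   2.22  0.25  0.55 -2.02]
[[297. 215.]
 [294. 224.]
 [301. 204.]]
10 rows [-0.07, -0.12, 0.99] [-0.0, -0.003, -0.002] -> p [ 0.496 -0.009  0.104]
```

View pics/w1.png

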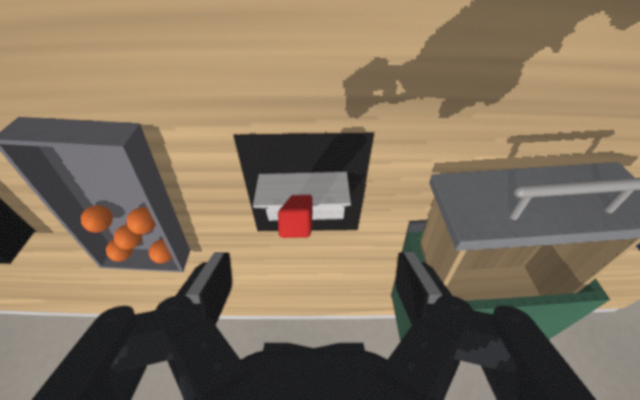

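The wrist view shows the red handle end at (295,215), against a predicted (297,215), so the fit is good. I re-read the settled pose before the last approach.

```bash
python3 - <<'E'
from h import *
st()
g,r=sc([.580,-.007,.004],.027)
chain([(g,r,8)])
E
```

```text
t 3.07 p [0.4412 0.0017 0.187 ] z [ 0.478  0.009 -0.879] y [-0.009  1.     0.005] F [ 0.9  0.9 -1.4] tq [0.01 0.26 0.03] w 0.0854 gf 0.0 j [-0.26 -0.09  2.22  0.25  0.55 -2.02]
8 rows [-0.09, -0.15, 1.24] [-0.001, -0.003, -0.002] -> p [ 0.496 -0.009  0.104]
```

Request:
{"name": "move_arm", "arguments": {
  "deltas": [
    [0,0,0,0,0,0,1],
    [0,0,0,0,0,0,1],
    [0.0,-0.15,0.6,0,-0.003,-0.002,1],
    [0.0,-0.15,0.6,0,-0.003,-0.002,1],
    [0.0,-0.15,0.6,0,-0.003,-0.002,1],
    [0.0,-0.15,0.6,0,-0.003,-0.002,1],
    [0,0,0,0,0,0,1],
    [0,0,0,0,0,0,1],
    [0,0,0,0,0,0,1],
    [0,0,0,0,0,0,1]
  ]
}}

```text
clock: 3.9
tcp_pos: [0.4518, 0.0004, 0.1683]
tcp_rot: [-0.02, 2.632, 0.012]
ft_force: [-0.4, 0.1, 0.1]
grip_width: 0.0856
gripper_force: 0.0
```

```bash
python3 - <<'E'
from h import *
st()
g,r=sc([.580,-.007,.004],.027)
chain([(g,r,8)])
E
```

```text
t 3.9 p [4.518e-01 4.000e-04 1.683e-01] z [ 0.487  0.013 -0.873] y [-0.017  1.     0.005] F [-0.4  0.1  0.1] tq [ 0.    0.21 -0.04] w 0.0856 gf 0.0 j [-0.26 -0.05  2.25  0.31  0.47 -2.09]
8 rows [-0.08, -0.13, 0.97] [-0.0, -0.002, -0.001] -> p [ 0.496 -0.009  0.104]
```

Request:
{"name": "move_arm", "arguments": {
  "deltas": [
    [-0.08,-0.13,0.97,0,-0.002,-0.001,1],
    [-0.08,-0.13,0.97,0,-0.002,-0.001,1],
    [-0.08,-0.13,0.97,0,-0.002,-0.001,1],
    [-0.08,-0.13,0.97,0,-0.002,-0.001,1],
    [-0.08,-0.13,0.97,0,-0.002,-0.001,1],
    [-0.08,-0.13,0.97,0,-0.002,-0.001,1],
    [-0.08,-0.13,0.97,0,-0.002,-0.001,1],
    [-0.08,-0.13,0.97,0,-0.002,-0.001,1],
    [0,0,0,0,0,0,1],
    [0,0,0,0,0,0,1]
  ]
}}

```text
clock: 4.73
tcp_pos: [0.4957, -0.009, 0.1036]
tcp_rot: [-0.03, 2.617, 0.01]
ft_force: [-0.0, -0.3, -0.5]
grip_width: 0.0855
gripper_force: 0.0
```

```bash
python3 - <<'E'
from h import *
st()
g,r=sc([.580,-.007,.004],.027)
chain([(g,r,5)])
E
```

```text
t 4.73 p [ 0.4957 -0.009   0.1036] z [ 0.5    0.013 -0.866] y [-0.023  1.     0.002] F [-0.  -0.3 -0.5] tq [ 0.02  0.21 -0.03] w 0.0855 gf 0.0 j [-0.26  0.14  2.29  0.6   0.25 -2.41]
5 rows [-0.01, -0.0, -0.0] [-0.0, 0.0, -0.001] -> p [ 0.496 -0.009  0.104]
```

At target, but wrist joint 5 (0.25) is close to its limit with this tilt. I'll grip pointing straight down instead, which leaves room for tilting the load.

```bash
sed -i 's/^E0=.*/E0=np.radians(90)/' h.py; python3 - <<'E'
from h import *
g,r=sc([.580,-.007,.004],.027)
chain([(g,r,8)])
E
```

```text
8 rows [-0.01, -0.0, -0.0] [0.0, 0.066, -0.001] -> p [ 0.496 -0.009  0.104]
```

Request:
{"name": "move_arm", "arguments": {
  "deltas": [
    [0,0,0,0,0.066,0,1],
    [0,0,0,0,0.066,0,1],
    [0,0,0,0,0.066,0,1],
    [0,0,0,0,0.066,0,1],
    [0,0,0,0,0.066,0,1],
    [0,0,0,0,0.066,0,1],
    [0,0,0,0,0.066,0,1],
    [0,0,0,0,0.066,0,1],
    [0,0,0,0,0,0,1],
    [0,0,0,0,0,0,1]
  ]
}}

```text
clock: 5.57
tcp_pos: [0.4968, -0.0078, 0.1042]
tcp_rot: [-0.041, 3.123, 0.007]
ft_force: [0.1, -0.8, -0.5]
grip_width: 0.0855
gripper_force: 0.0
```

```bash
python3 - <<'E'
from h import *
st()
g,r=sc([.580,-.007,.004],.027)
chain([(g,r,5)])
E
```

```text
t 5.57 p [ 0.4968 -0.0078  0.1042] z [ 0.018  0.005 -1.   ] y [-0.026  1.     0.004] F [ 0.1 -0.8 -0.5] tq [0.01 0.02 0.02] w 0.0855 gf 0.0 j [-0.16  0.28  1.9   0.01  0.94 -1.76]
5 rows [0.02, -0.03, 0.0] [0.001, 0.004, -0.0] -> p [ 0.496 -0.009  0.104]
```

Good configuration (j5 = 0.94). Now I close on the handle.

Request:
{"name": "move_arm", "arguments": {
  "deltas": [
    [0.05,-0.05,0,0,0.005,0,0.6],
    [0.05,-0.05,0,0,0.005,0,0.45],
    [0,0,0,0,0,0,0.35],
    [0,0,0,0,0,0,0.2],
    [0,0,0,0,0,0,0.1],
    [0,0,0,0,0,0,0],
    [0,0,0,0,0,0,0],
    [0,0,0,0,0,0,0],
    [0,0,0,0,0,0,0],
    [0,0,0,0,0,0,0]
  ],
  "squeeze": 100
}}

```text
clock: 6.4
tcp_pos: [0.4949, -0.0086, 0.1041]
tcp_rot: [-0.041, 3.135, 0.008]
ft_force: [-1.7, 0.5, 6.1]
grip_width: 0.0226
gripper_force: 97.8
```

```bash
python3 - <<'E'
from h import *
st()
t=camera("top");s=camera("side")
S=cv2.cvtColor(s["pixels"],cv2.COLOR_RGB2BGR)[130:240,290:400];T=cv2.cvtColor(t["pixels"],cv2.COLOR_RGB2BGR)[110:220,265:375]
cv2.imwrite("pics/g1.png",np.hstack([cv2.resize(a,(400,400),interpolation=cv2.INTER_CUBIC) for a in(T,S)]))
E
```

```text
t 6.4 p [ 0.4949 -0.0086  0.1041] z [ 0.006  0.005 -1.   ] y [-0.026  1.     0.005] F [-1.7  0.5  6.1] tq [-0.23  0.3  -0.07] w 0.0226 gf 97.8 j [-0.16  0.29  1.9   0.01  0.95 -1.76]
```

View pics/g1.png

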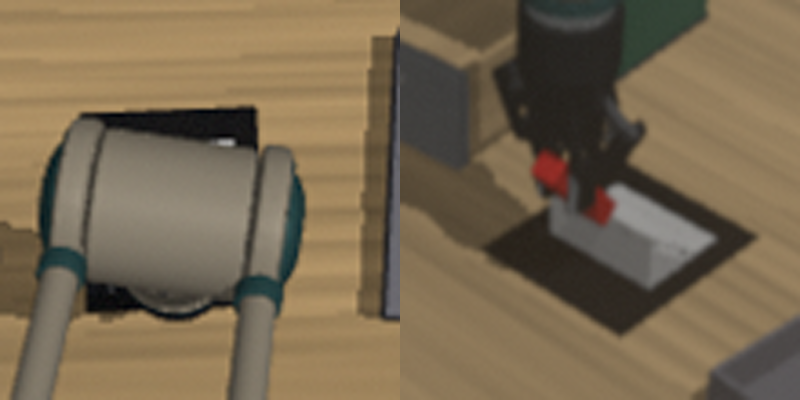

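Gripped: width 22.6 mm, and the side crop shows the fingers around the handle at (585,190). I lift and carry it over to the tray's free half.

```bash
python3 - <<'E' 
from h import *
p,r=now(); rs=Rs(.026,0); o=np.array([.580,-.007,.004])
Mx=rs.T@r; g=rs.T@(p-o); g[1]=0
print(Mx.round(3).tolist(),g.round(4))
open("h.py","a").write(f"""
M=np.array({Mx.tolist()}); G=np.array({g.tolist()})
TR=np.array([.584,-.2478,-.0786])
def sc(o,yaw,al=0):
    r=Rs(yaw,al); return np.array(o,float)+r@G, r@M
def tip(l,yaw,al=0): return sc(np.array(l,float)-Rs(yaw,al)@[.0425,0,0],yaw,al)
def tray(x,y,z): return W(TR,[x,y,z])[0]
def where():
    p,r=now(); rs=r@M.T; o=p-rs@G; l=o+rs@[.0425,0,0]
    c,s=np.cos(TR[2]),np.sin(TR[2]); d=l-[TR[0],TR[1],0]
    e=R.from_matrix(rs).as_euler("ZYX")
    print("origin",o.round(4),"lip",l.round(4),"lip in tray",[round(c*d[0]+s*d[1],4),round(-s*d[0]+c*d[1],4)],"yaw",round(e[0],4),"pitch-up deg",round(-np.degrees(e[1]),2),"roll",round(np.degrees(e[2]),2))
""")
E
python3 - <<'E'
from h import *
st();where()
y=TR[2]
chain([(now()[0]+[0,0,.12],now()[1],10),(*tip(tray(-.012,-.001,.12),y,-2),10),(*tip(tray(-.012,-.001,.015),y,-2),10)])
E
```

```text
[[-1.0, -0.0, 0.006], [-0.0, 1.0, 0.005], [-0.006, 0.005, -1.0]] [-0.0851  0.      0.1001]
t 6.5 p [ 0.4949 -0.0086  0.1041] z [ 0.006  0.005 -1.   ] y [-0.026  1.     0.005] F [-2.5  0.1  5.4] tq [-0.14  0.28 -0.  ] w 0.023 gf 97.8 j [-0.16  0.29  1.9   0.01  0.95 -1.76]
origin [ 0.58   -0.0064  0.004 ] lip [ 0.6225 -0.0053  0.004 ] lip in tray [np.float64(0.0193), np.float64(0.2448)] yaw 0.026 pitch-up deg -0.0 roll 0.0
10 rows [-0.01, 0.01, -1.2] [0.0, 0.0, 0.0] -> p [ 0.495 -0.008  0.224]
10 rows [0.43, -2.31, -0.01] [-0.0, 0.003, 0.01] -> p [ 0.448 -0.238  0.224]
10 rows [-0.03, -0.0, 1.05] [-0.0, 0.0, 0.0] -> p [ 0.448 -0.238  0.119]
```

Request:
{"name": "move_arm", "arguments": {
  "deltas": [
    [-0.01,0.01,-1.2,0,0,0,0],
    [-0.01,0.01,-1.2,0,0,0,0],
    [-0.01,0.01,-1.2,0,0,0,0],
    [-0.01,0.01,-1.2,0,0,0,0],
    [-0.01,0.01,-1.2,0,0,0,0],
    [-0.01,0.01,-1.2,0,0,0,0],
    [-0.01,0.01,-1.2,0,0,0,0],
    [-0.01,0.01,-1.2,0,0,0,0],
    [-0.01,0.01,-1.2,0,0,0,0],
    [-0.01,0.01,-1.2,0,0,0,0]
  ]
}}

```text
clock: 7.33
tcp_pos: [0.4948, -0.008, 0.2233]
tcp_rot: [-0.041, 3.137, 0.009]
ft_force: [-0.1, -0.8, -2.3]
grip_width: 0.0227
gripper_force: 98.1
```

Request:
{"name": "move_arm", "arguments": {
  "deltas": [
    [0.43,-2.31,0,0,0.003,0.01,0],
    [0.43,-2.31,0,0,0.003,0.01,0],
    [0.43,-2.31,0,0,0.003,0.01,0],
    [0.43,-2.31,0,0,0.003,0.01,0],
    [0.43,-2.31,0,0,0.003,0.01,0],
    [0.43,-2.31,0,0,0.003,0.01,0],
    [0.43,-2.31,0,0,0.003,0.01,0],
    [0.43,-2.31,0,0,0.003,0.01,0],
    [0.43,-2.31,0,0,0.003,0.01,0],
    [0.43,-2.31,0,0,0.003,0.01,0]
  ]
}}

```text
clock: 8.17
tcp_pos: [0.4473, -0.2391, 0.222]
tcp_rot: [-0.116, -3.114, -0.009]
ft_force: [0.6, 0.2, -2.7]
grip_width: 0.0227
gripper_force: 98.5
```

```bash
python3 - <<'E'
from h import *
s=camera("side")
st();where()
y=TR[2]
chain([(*tip(tray(-.012,-.001,.015),y,-2),9)])
# overlay lip / back wall corners
rs=now()[1]@M.T;o=now()[0]-rs@G
P=[o+rs@np.array(a)/1000 for a in([42.5,52,0],[42.5,-52,0],[-42.5,52,50],[-42.5,-52,50],[-42.5,-52,0],[-107,0,127])]
S=cv2.cvtColor(s["pixels"],cv2.COLOR_RGB2BGR);b=[340,110,490,275]
S=cv2.resize(S[b[1]:b[3],b[0]:b[2]],None,fx=3.6,fy=3.6)
for a in proj(s,P): cv2.circle(S,tuple(int(v) for v in (a-b[:2]+.5)*3.6),3,(255,255,0),1)
cv2.imwrite("pics/s2.png",S)
E
```

```text
t 8.22 p [ 0.4468 -0.2439  0.222 ] z [-0.026  0.001 -1.   ] y [ 0.076  0.997 -0.001] F [ 0.5 -4.7 -1.6] tq [-0.45  0.23 -0.03] w 0.023 gf 98.9 j [-0.63  0.21  1.67 -0.02  1.28 -2.12]
origin [ 0.5284 -0.2507  0.1192] lip [ 0.5707 -0.254   0.1178] lip in tray [np.float64(-0.0128), np.float64(-0.0072)] yaw -0.0765 pitch-up deg -1.85 roll -0.34
9 rows [-0.04, 0.06, 1.14] [-0.001, 0.0, 0.0] -> p [ 0.448 -0.238  0.119]
```

View pics/s2.png

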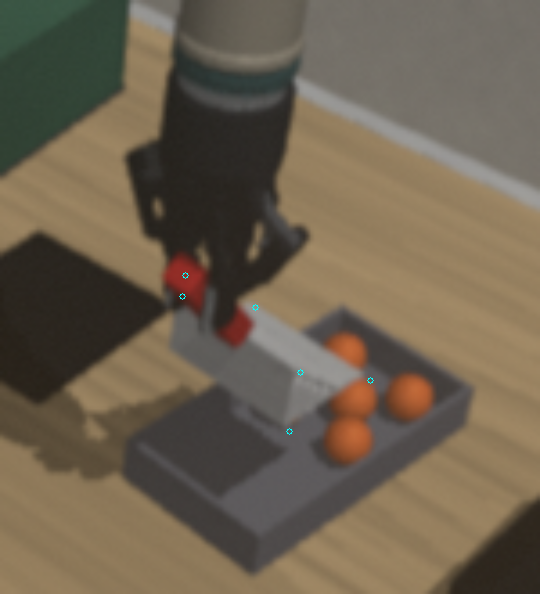

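Scoop and knobs look as modelled: lip corners at (289,431) and (370,380), tray empty beneath. I descend most of the way, then check.

Request:
{"name": "move_arm", "arguments": {
  "deltas": [
    [0,0,0,0,0,0,0],
    [0,0,1.2,0,0,0,0],
    [0,0,1.2,0,0,0,0],
    [0,0,1.2,0,0,0,0],
    [0,0,1.2,0,0,0,0],
    [0,0,1.2,0,0,0,0],
    [0,0,1.2,0,0,0,0],
    [-0.2,0,1.2,0,0,0,0],
    [0,0,0,0,0,0,0],
    [0,0,0,0,0,0,0]
  ]
}}

```text
clock: 9.05
tcp_pos: [0.4476, -0.2367, 0.1381]
tcp_rot: [-0.114, -3.114, -0.011]
ft_force: [0.1, 0.1, -2.1]
grip_width: 0.0228
gripper_force: 98.8
```

```bash
python3 - <<'E'
from h import *
st();where()
chain([(*tip(tray(-.012,-.001,.006),TR[2],-2),7)])
E
```

```text
t 9.05 p [ 0.4476 -0.2367  0.1381] z [-0.026  0.008 -1.   ] y [0.073 0.997 0.006] F [ 0.1  0.1 -2.1] tq [-0.02  0.04 -0.01] w 0.0228 gf 98.8 j [-0.62  0.28  1.8  -0.01  1.08 -2.11]
origin [ 0.5292 -0.2426  0.0354] lip [ 0.5716 -0.2457  0.034 ] lip in tray [np.float64(-0.0125), np.float64(0.0011)] yaw -0.0731 pitch-up deg -1.85 roll 0.06
7 rows [-0.02, -0.02, 0.39] [0.0, 0.0, 0.001] -> p [ 0.448 -0.238  0.111]
```

Request:
{"name": "move_arm", "arguments": {
  "deltas": [
    [-0.02,-0.03,0.39,0,0,0.001,0],
    [-0.02,-0.03,0.39,0,0,0.001,0],
    [-0.02,-0.03,0.39,0,0,0.001,0],
    [-0.02,-0.03,0.39,0,0,0.001,0],
    [-0.02,-0.03,0.39,0,0,0.001,0],
    [-0.02,-0.03,0.39,0,0,0.001,0],
    [-0.02,-0.03,0.39,0,0,0,0],
    [0,0,0.05,0,0,0,0],
    [0,0,0,0,0,0,0],
    [0,0,0,0,0,0,0]
  ]
}}

```text
clock: 9.88
tcp_pos: [0.4487, -0.24, 0.1111]
tcp_rot: [-0.124, -3.115, -0.008]
ft_force: [0.1, 0.2, -1.9]
grip_width: 0.023
gripper_force: 98.8
```

```bash
python3 - <<'E'
from h import *
st();where()
E
```

```text
t 9.88 p [ 0.4487 -0.24    0.1111] z [-0.023  0.006 -1.   ] y [0.08  0.997 0.004] F [ 0.1  0.2 -1.9] tq [ 0.01  0.1  -0.02] w 0.023 gf 98.8 j [-0.62  0.31  1.84 -0.01  1.02 -2.11]
origin [ 0.5304 -0.2466  0.0085] lip [ 0.5728 -0.25    0.0072] lip in tray [np.float64(-0.011), np.float64(-0.0031)] yaw -0.08 pitch-up deg -1.73 roll -0.05
```

Request:
{"name": "move_arm", "arguments": {
  "deltas": [
    [0,0.07,0.08,0,0,0,0],
    [0,0.07,0.08,0,0,0,0],
    [0,0,0.06,0,0,0,0],
    [0,0,0.05,0,0,0,0],
    [0,0,0.05,0,0,0,0],
    [0,0,0,0,0,0,0],
    [0,0,0,0,0,0,0],
    [0,0,0,0,0,0,0],
    [0,0,0,0,0,0,0],
    [0,0,0,0,0,0,0]
  ]
}}

```text
clock: 10.72
tcp_pos: [0.4483, -0.2384, 0.1083]
tcp_rot: [-0.124, -3.115, -0.008]
ft_force: [-4.4, 1.7, 5.9]
grip_width: 0.0231
gripper_force: 99.6
```

```bash
python3 - <<'E'
from h import *
st();where()
E
```

```text
t 10.72 p [ 0.4483 -0.2384  0.1083] z [-0.024  0.006 -1.   ] y [0.08  0.997 0.004] F [-4.4  1.7  5.9] tq [0.17 0.33 0.07] w 0.0231 gf 99.6 j [-0.62  0.31  1.84 -0.01  1.01 -2.1 ]
origin [ 0.53   -0.245   0.0056] lip [ 0.5723 -0.2484  0.0043] lip in tray [np.float64(-0.0116), np.float64(-0.0015)] yaw -0.0798 pitch-up deg -1.76 roll -0.05
```

Floor contact confirmed, with a light press (8 N) and the lip at z≈5 mm. Pushing forward.

```bash
python3 - <<'E'
from h import *
p,r=now();f=np.array([np.cos(TR[2]),np.sin(TR[2]),0]);print((r.T@f).round(4))
E
```

```text
[-0.9997  0.0011 -0.0245]
```

Request:
{"name": "move_arm", "arguments": {
  "deltas": [
    [-0.5,0,-0.01,0,0,0,0],
    [-0.8,0,-0.02,0,0,0,0],
    [-0.8,0,-0.02,0,0,0,0],
    [-0.8,0,-0.02,0,0,0,0],
    [-0.8,0,-0.02,0,0,0,0],
    [-0.8,0,-0.02,0,0,0,0],
    [-0.8,0,-0.02,0,0,0,0],
    [-0.8,0,-0.02,0,0,0,0],
    [-0.8,0,-0.02,0,0,0,0],
    [-0.8,0,-0.02,0,0,0,0]
  ]
}}

```text
clock: 11.55
tcp_pos: [0.5258, -0.2448, 0.1083]
tcp_rot: [-0.124, -3.115, -0.007]
ft_force: [-7.3, 0.6, 6.6]
grip_width: 0.0225
gripper_force: 100.0
```

```bash
python3 - <<'E'
from h import *
st();where()
s=camera("side");t=camera("top")
S=cv2.cvtColor(s["pixels"],cv2.COLOR_RGB2BGR)[180:280,370:480];T=cv2.cvtColor(t["pixels"],cv2.COLOR_RGB2BGR)[100:200,345:455]
cv2.imwrite("pics/p1.png",np.hstack([cv2.resize(a,(396,360),interpolation=cv2.INTER_CUBIC) for a in(T,S)]))
E
```

```text
t 11.55 p [ 0.5258 -0.2448  0.1083] z [-0.024  0.006 -1.   ] y [0.079 0.997 0.004] F [-7.3  0.6  6.6] tq [0.01 0.5  0.02] w 0.0225 gf 100.0 j [-0.55  0.41  1.68 -0.01  1.07 -2.04]
origin [ 0.6074 -0.2515  0.0056] lip [ 0.6498 -0.2548  0.0043] lip in tray [np.float64(0.0661), np.float64(-0.0018)] yaw -0.0796 pitch-up deg -1.77 roll -0.07
```

View pics/p1.png

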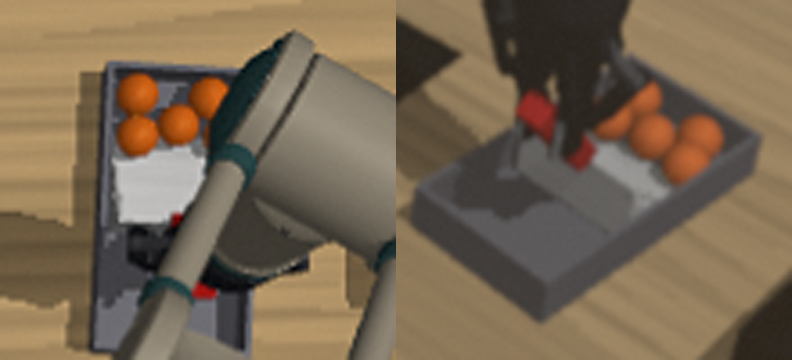

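All five knobs are at the far wall, in two rows, with the lip already under the near row. I continue to the wall.

Request:
{"name": "move_arm", "arguments": {
  "deltas": [
    [-0.6,0,-0.015,0,0,0,0],
    [-0.6,0,-0.015,0,0,0,0],
    [-0.6,0,-0.015,0,0,0,0],
    [-0.6,0,-0.015,0,0,0,0],
    [-0.6,0,-0.015,0,0,0,0],
    [-0.5,0,-0.01,0,0,0,0],
    [-0.4,0,-0.01,0,0,0,0],
    [-0.4,0,-0.01,0,0,0,0],
    [0,0,0,0,0,0,0],
    [0,0,0,0,0,0,0]
  ]
}}

```text
clock: 12.48
tcp_pos: [0.5684, -0.2482, 0.1082]
tcp_rot: [-0.124, -3.115, -0.007]
ft_force: [-4.2, 0.2, 5.4]
grip_width: 0.0231
gripper_force: 100.1
```

```bash
python3 - <<'E'
from h import *
st();where()
t=camera("top");save(t,"p2.png",(345,100,455,200),3.6)
hsv=cv2.cvtColor(t["pixels"],cv2.COLOR_RGB2HSV)
m=((hsv[...,0]>4)&(hsv[...,0]<16)&(hsv[...,1]>190)&(hsv[...,2]>120)).astype(np.uint8)
m[:,:365]=0;m[:,425:]=0
n,l,s_,c=cv2.connectedComponentsWithStats(m)
for i in range(1,n):
    if s_[i,4]>8:
        d=at(t,c[i],.025)[:2]-TR[:2];cc,ss=np.cos(TR[2]),np.sin(TR[2]);print(s_[i,4],[round(cc*d[0]+ss*d[1],3),round(-ss*d[0]+cc*d[1],3)])
E
```

```text
t 12.48 p [ 0.5684 -0.2482  0.1082] z [-0.024  0.005 -1.   ] y [0.08  0.997 0.004] F [-4.2  0.2  5.4] tq [-0.03  0.17  0.04] w 0.0231 gf 100.1 j [-0.52  0.46  1.59 -0.01  1.12 -2.01]
origin [ 0.6501 -0.2549  0.0056] lip [ 0.6924 -0.2583  0.0043] lip in tray [np.float64(0.1089), np.float64(-0.0019)] yaw -0.0798 pitch-up deg -1.75 roll -0.07
170 [np.float64(0.083), np.float64(0.033)]
81 [np.float64(0.093), np.float64(0.003)]
9 [np.float64(0.103), np.float64(-0.021)]
34 [np.float64(0.055), np.float64(0.0)]
```

```bash
python3 - <<'E'
from h import *
y=TR[2]
b=tray(.112-.085,-.001,.0075)
A=25
e=chain([(*tip(tray(.112,-.0015,.005),y,-1.75),3),(*sc(b+Rs(y,A)@[.0425,0,0],y,A),12)])
b2=b+[0,0,.16]-np.array([.05,0,0])
chain([(*sc(b2+Rs(y,A)@[.0425,0,0],y,A),10)],e)
E
```

```text
3 rows [-0.1, 0.01, -0.03] [-0.0, 0.0, -0.0] -> p [ 0.571 -0.248  0.109]
12 rows [0.39, 0.0, 0.17] [-0.0, -0.039, -0.0] -> p [ 0.53  -0.245  0.08 ]
10 rows [-0.24, -0.03, -1.66] [-0.0, 0.0, -0.0] -> p [ 0.48  -0.244  0.241]
```

Request:
{"name": "move_arm", "arguments": {
  "deltas": [
    [-0.1,0,-0.02,0,0,0,0],
    [-0.1,0,-0.02,0,0,0,0],
    [-0.1,0,-0.02,0,0,0,0],
    [0.39,0,0.17,0,-0.039,0,0],
    [0.39,0,0.17,0,-0.039,0,0],
    [0.39,0,0.17,0,-0.039,0,0],
    [0.39,0,0.17,0,-0.039,0,0],
    [0.39,0,0.17,0,-0.039,0,0],
    [0.39,0,0.17,0,-0.039,0,0],
    [0.39,0,0.17,0,-0.039,0,0]
  ]
}}

```text
clock: 13.37
tcp_pos: [0.5447, -0.2456, 0.0927]
tcp_rot: [0.116, 2.891, -0.007]
ft_force: [0.6, 0.0, -3.8]
grip_width: 0.0229
gripper_force: 98.8
```

Request:
{"name": "move_arm", "arguments": {
  "deltas": [
    [0.39,0,0.17,0,-0.039,0,0],
    [0.39,0,0.17,0,-0.039,0,0],
    [0.39,0,0.17,0,-0.039,0,0],
    [0.39,0,0.17,0,-0.039,0,0],
    [0.39,0,0.17,0,-0.039,0,0],
    [0,0,0,0,0,0,0],
    [0,0,0,0,0,0,0],
    [0,0,0,0,0,0,0],
    [0,0,0,0,0,0,0],
    [0,0,0,0,0,0,0]
  ]
}}

```text
clock: 14.2
tcp_pos: [0.5304, -0.245, 0.08]
tcp_rot: [0.108, 2.696, -0.019]
ft_force: [-0.3, 0.0, -4.5]
grip_width: 0.0231
gripper_force: 99.0
```

```bash
python3 - <<'E'
from h import *
st();where()
s=camera("side");t=camera("top")
S=cv2.cvtColor(s["pixels"],cv2.COLOR_RGB2BGR)[170:280,370:480];T=cv2.cvtColor(t["pixels"],cv2.COLOR_RGB2BGR)[95:205,345:455]
cv2.imwrite("pics/p3.png",np.hstack([cv2.resize(a,(396,396),interpolation=cv2.INTER_CUBIC) for a in(T,S)]))
b=tray(.112-.085,-.001,.17)-np.array([.05,0,0]);y=TR[2];A=25
chain([(*sc(b+Rs(y,A)@[.0425,0,0],y,A),10)])
E
```

```text
t 14.2 p [ 0.5304 -0.245   0.08  ] z [ 0.428 -0.031 -0.903] y [0.079 0.997 0.004] F [-0.3  0.  -4.5] tq [0.12 0.79 0.02] w 0.0231 gf 99.0 j [-0.71  0.31  2.06  0.59  0.48 -2.68]
origin [ 0.6495 -0.2547  0.0254] lip [ 0.6879 -0.2578  0.0434] lip in tray [np.float64(0.1044), np.float64(-0.0018)] yaw -0.0808 pitch-up deg 25.08 roll -0.04
10 rows [-0.25, -0.03, -1.68] [-0.0, 0.0, -0.0] -> p [ 0.48  -0.245  0.242]
```

View pics/p3.png

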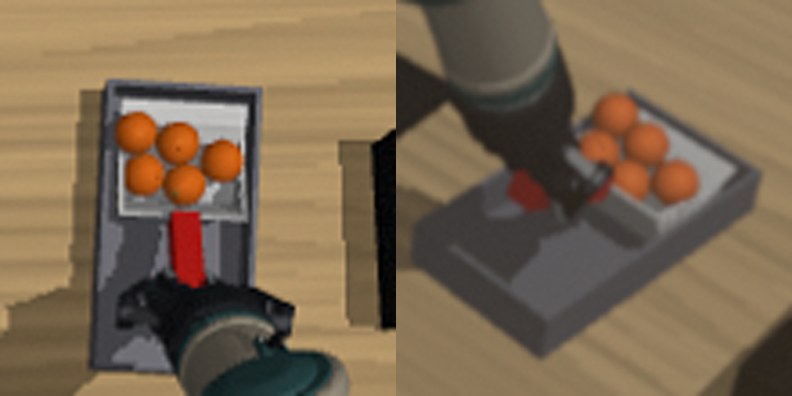

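All five knobs are in the scoop (top crop 137–222, 130–185), but joint 6 is at -2.68, close to its limit. I ease the tilt to 20° while lifting and yaw slightly outward.

```bash
python3 - <<'E'
from h import *
y=TR[2]; b=tray(.025,-.001,.0085)
e=chain([(*sc(b+[-.01,0,.07]+Rs(y,20)@[.0425,0,0],y,20),10)])
chain([(*sc(b+[-.05,.0,.15]+Rs(-.2,20)@[.0425,0,0],-.2,20),10)],e)
E
```

```text
10 rows [-0.26, -0.0, -0.74] [-0.0, 0.009, -0.0] -> p [ 0.525 -0.245  0.158]
10 rows [0.1, 0.04, -0.89] [0.004, -0.0, 0.011] -> p [ 0.486 -0.236  0.238]
```

Request:
{"name": "move_arm", "arguments": {
  "deltas": [
    [-0.13,0,-0.35,0,0.009,0,0],
    [-0.26,0,-0.74,0,0.009,0,0],
    [-0.26,0,-0.74,0,0.009,0,0],
    [-0.26,0,-0.74,0,0.009,0,0],
    [-0.26,0,-0.74,0,0.009,0,0],
    [-0.26,0,-0.74,0,0.009,0,0],
    [-0.26,0,-0.74,0,0.009,0,0],
    [-0.26,0,-0.74,0,0.009,0,0],
    [-0.26,0,-0.74,0,0.009,0,0],
    [-0.26,0,-0.74,0,0.009,0,0]
  ]
}}

```text
clock: 15.13
tcp_pos: [0.5249, -0.2445, 0.1544]
tcp_rot: [0.112, 2.787, -0.014]
ft_force: [0.6, -0.3, -4.1]
grip_width: 0.0229
gripper_force: 98.8
```

```bash
python3 - <<'E'
from h import *
st();where()
E
```

```text
t 15.13 p [ 0.5249 -0.2445  0.1544] z [ 0.345 -0.024 -0.938] y [0.079 0.997 0.004] F [ 0.6 -0.3 -4.1] tq [ 0.03  0.71 -0.02] w 0.0229 gf 98.8 j [-0.68  0.22  1.9   0.29  0.75 -2.36]
origin [ 0.6386 -0.2538  0.0892] lip [ 0.6784 -0.2571  0.1036] lip in tray [np.float64(0.0948), np.float64(-0.0018)] yaw -0.0813 pitch-up deg 19.86 roll -0.02
```

```bash
python3 - <<'E'
from h import *
y=TR[2]
e=chain([(*tip([.66,-.255,.185],y,20),10)])
e=chain([(*tip([.576,.247,.18],.085,20),28)],e)
E
```

```text
10 rows [-0.11, 0.0, -0.82] [-0.0, -0.0, -0.0] -> p [ 0.507 -0.243  0.235]
28 rows [0.28, 1.71, -0.08] [-0.002, -0.0, -0.006] -> p [0.423 0.234 0.23 ]
```

Request:
{"name": "move_arm", "arguments": {
  "deltas": [
    [-0.11,0,-0.82,0,0,0,0],
    [-0.11,0,-0.82,0,0,0,0],
    [-0.11,0,-0.82,0,0,0,0],
    [-0.11,0,-0.82,0,0,0,0],
    [-0.11,0,-0.82,0,0,0,0],
    [-0.11,0,-0.82,0,0,0,0],
    [-0.11,0,-0.82,0,0,0,0],
    [-0.11,0,-0.82,0,0,0,0],
    [-0.11,0,-0.82,0,0,0,0],
    [-0.11,0,-0.82,0,0,0,0]
  ]
}}

```text
clock: 15.97
tcp_pos: [0.5068, -0.2437, 0.2356]
tcp_rot: [0.112, 2.785, -0.015]
ft_force: [-0.3, 0.6, -3.4]
grip_width: 0.0229
gripper_force: 98.7
```

Request:
{"name": "move_arm", "arguments": {
  "deltas": [
    [0.09,0.57,-0.03,-0.001,0,-0.002,0],
    [0.19,1.14,-0.05,-0.001,0,-0.004,0],
    [0.28,1.71,-0.08,-0.002,0,-0.006,0],
    [0.28,1.71,-0.08,-0.002,0,-0.006,0],
    [0.28,1.71,-0.08,-0.002,0,-0.006,0],
    [0.28,1.71,-0.08,-0.002,0,-0.006,0],
    [0.28,1.71,-0.08,-0.002,0,-0.006,0],
    [0.28,1.71,-0.08,-0.002,0,-0.006,0],
    [0.28,1.71,-0.08,-0.002,0,-0.006,0],
    [0.28,1.71,-0.08,-0.002,0,-0.006,0]
  ]
}}

```text
clock: 16.8
tcp_pos: [0.488, -0.0863, 0.2323]
tcp_rot: [0.032, 2.789, -0.0]
ft_force: [-0.4, 0.0, -3.6]
grip_width: 0.023
gripper_force: 98.9
```

Request:
{"name": "move_arm", "arguments": {
  "deltas": [
    [0.28,1.71,-0.08,-0.002,0,-0.006,0],
    [0.28,1.71,-0.08,-0.002,0,-0.006,0],
    [0.28,1.71,-0.08,-0.002,0,-0.006,0],
    [0.28,1.71,-0.08,-0.002,0,-0.006,0],
    [0.28,1.71,-0.08,-0.002,0,-0.006,0],
    [0.28,1.71,-0.08,-0.002,0,-0.006,0],
    [0.28,1.71,-0.08,-0.002,0,-0.006,0],
    [0.28,1.71,-0.08,-0.002,0,-0.006,0],
    [0.28,1.71,-0.08,-0.002,0,-0.006,0],
    [0.28,1.71,-0.08,-0.002,0,-0.006,0]
  ]
}}

```text
clock: 17.63
tcp_pos: [0.4574, 0.084, 0.2302]
tcp_rot: [-0.057, 2.789, 0.012]
ft_force: [0.1, 0.2, -3.2]
grip_width: 0.0229
gripper_force: 98.9
```

Request:
{"name": "move_arm", "arguments": {
  "deltas": [
    [0.28,1.71,-0.08,-0.002,0,-0.006,0],
    [0.28,1.71,-0.08,-0.002,0,-0.006,0],
    [0.28,1.71,-0.08,-0.002,0,-0.006,0],
    [0.28,1.71,-0.08,-0.002,0,-0.006,0],
    [0.28,1.71,-0.08,-0.002,0,-0.006,0],
    [0.28,1.71,-0.08,-0.002,0,-0.006,0],
    [0.28,1.71,-0.08,-0.002,0,-0.006,0],
    [0.28,1.71,-0.08,-0.002,0,-0.006,0],
    [0.19,1.14,-0.05,-0.001,0,-0.004,0],
    [0.09,0.57,-0.03,-0.001,0,-0.002,0]
  ]
}}

```text
clock: 18.47
tcp_pos: [0.421, 0.2358, 0.2281]
tcp_rot: [-0.138, 2.787, 0.024]
ft_force: [0.2, 0.0, -3.5]
grip_width: 0.0227
gripper_force: 98.9
```

```bash
python3 - <<'E'
from h import *
st();where()
t=camera("top")
hsv=cv2.cvtColor(t["pixels"],cv2.COLOR_RGB2HSV)
m=((hsv[...,0]>4)&(hsv[...,0]<16)&(hsv[...,1]>190)&(hsv[...,2]>120)).astype(np.uint8)
n,l,s_,c=cv2.connectedComponentsWithStats(m)
for i in range(1,n):
    if s_[i,4]>15: print(c[i].round(0),s_[i,4],at(t,c[i],.2).round(3))
l=[.576,.247,.125]; e=None
# tip stages pivoting near lip
e=chain([(*tip([.576,.247,.14],.085,0),8),(*tip([.576,.247,.105],.085,-30),8),(*tip([.576,.247,.10],.085,-55),8)])
E
```

```text
t 18.47 p [0.421  0.2358 0.2281] z [ 0.342  0.034 -0.939] y [-0.099  0.995 -0.   ] F [ 0.2  0.  -3.5] tq [-0.06  0.7  -0.03] w 0.0227 gf 98.9 j [ 0.45  0.    1.95 -0.16  0.86 -1.13]
origin [0.5344 0.2466 0.1627] lip [0.5742 0.2505 0.1771] lip in tray [np.float64(-0.0489), np.float64(0.496)] yaw 0.0991 pitch-up deg 19.77 roll -0.3
[210. 175.] 642 [0.522 0.25  0.2  ]
[ 42. 246.] 188 [0.35  0.676 0.2  ]
[ 11. 283.] 330 [0.261 0.756 0.2  ]
[ 42. 297.] 131 [0.225 0.674 0.2  ]
8 rows [-0.37, -0.03, -0.08] [-0.0, 0.043, 0.002] -> p [0.449 0.236 0.24 ]
8 rows [-0.78, 0.0, -0.37] [-0.0, 0.066, 0.0] -> p [0.515 0.242 0.255]
8 rows [-0.61, 0.0, -0.64] [-0.0, 0.054, 0.0] -> p [0.585 0.247 0.262]
```

Force still reads 3.5 N, so all five knobs are aboard over the drawer. I tip slowly, lip low inside the drawer.

```bash
python3 - <<'E'
from h import *
P=[.578,.248]
chain([(*tip(P+[.130],.09,2),8),(*tip(P+[.1],.09,-35),10),(*tip(P+[.095],.09,-60),8)])
E
```

```text
8 rows [-0.31, -0.03, 0.1] [-0.0, 0.039, 0.001] -> p [0.447 0.236 0.226]
10 rows [-0.76, 0.0, -0.5] [-0.0, 0.064, 0.0] -> p [0.531 0.244 0.255]
8 rows [-0.61, 0.0, -0.63] [-0.001, 0.055, 0.0] -> p [0.601 0.25  0.256]
```

Request:
{"name": "move_arm", "arguments": {
  "deltas": [
    [-0.31,-0.03,0.1,0,0.039,0.001,0],
    [-0.31,-0.03,0.1,0,0.039,0.001,0],
    [-0.31,-0.03,0.1,0,0.039,0.001,0],
    [-0.31,-0.03,0.1,0,0.039,0.001,0],
    [-0.31,-0.03,0.1,0,0.039,0.001,0],
    [-0.31,-0.03,0.1,0,0.039,0.001,0],
    [-0.31,-0.03,0.1,0,0.039,0.001,0],
    [-0.31,-0.03,0.1,0,0.039,0.001,0],
    [0,0,0,0,0,0,0],
    [0,0,0,0,0,0,0]
  ]
}}

```text
clock: 19.35
tcp_pos: [0.4495, 0.2337, 0.2262]
tcp_rot: [-0.137, 3.096, 0.002]
ft_force: [0.0, 0.5, -3.5]
grip_width: 0.0227
gripper_force: 98.8
```

Request:
{"name": "move_arm", "arguments": {
  "deltas": [
    [-0.76,0,-0.5,0,0.064,0,0],
    [-0.76,0,-0.5,0,0.064,0,0],
    [-0.76,0,-0.5,0,0.064,0,0],
    [-0.76,0,-0.5,0,0.064,0,0],
    [-0.76,0,-0.5,0,0.064,0,0],
    [-0.76,0,-0.5,0,0.064,0,0],
    [-0.76,0,-0.5,0,0.064,0,0],
    [-0.76,0,-0.5,0,0.064,0,0],
    [-0.76,0,-0.5,0,0.064,0,0],
    [-0.76,0,-0.5,0,0.064,0,0]
  ]
}}

```text
clock: 20.18
tcp_pos: [0.5341, 0.2418, 0.2568]
tcp_rot: [0.114, -2.544, 0.035]
ft_force: [-0.3, -0.6, -2.8]
grip_width: 0.0226
gripper_force: 99.1
```

```bash
python3 - <<'E'
from h import *
st();where()
s=camera("side");save(s,"d1.png",(230,60,400,240),3)
chain([(*tip([.578,.248,.098],.09,-60),8)])
E
```

```text
t 20.18 p [0.5341 0.2418 0.2568] z [-0.559 -0.05  -0.828] y [-0.089  0.996 -0.   ] F [-0.3 -0.6 -2.8] tq [ 0.02 -0.44  0.01] w 0.0226 gf 99.1 j [ 0.25  0.61  1.09  0.1   2.03 -1.39]
origin [0.5475 0.2425 0.1261] lip [0.5824 0.2457 0.102 ] lip in tray [np.float64(-0.0404), np.float64(0.4918)] yaw 0.089 pitch-up deg -34.5 roll -0.28
8 rows [-0.52, 0.03, -0.63] [-0.0, 0.055, -0.0] -> p [0.601 0.25  0.259]
```

View pics/d1.png

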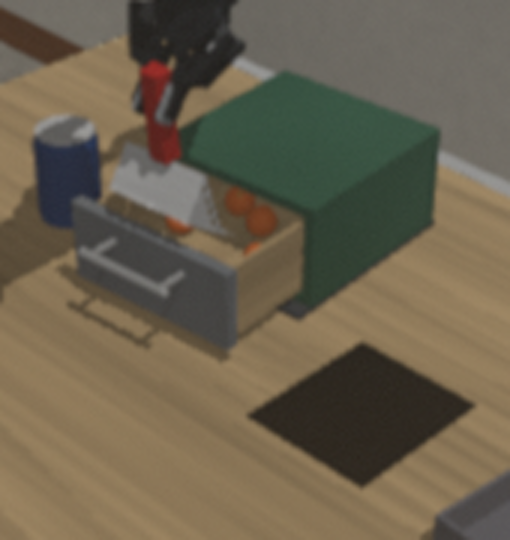

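Knobs are in the drawer at about (240,198), (260,220), (180,225) and (252,250). I tip a little further to be sure the scoop is empty, then check its weight. No viewed pictures remain, so from here I rely on numbers.

Request:
{"name": "move_arm", "arguments": {
  "deltas": [
    [-0.52,0,-0.63,0,0.055,0,0],
    [-0.52,0,-0.63,0,0.055,0,0],
    [-0.52,0,-0.63,0,0.055,0,0],
    [-0.52,0,-0.63,0,0.055,0,0],
    [-0.52,0,-0.63,0,0.055,0,0],
    [-0.52,0,-0.63,0,0.055,0,0],
    [0,0,0,0,0,0,0],
    [0,0,0,0,0,0,0],
    [0,0,0,0,0,0,0],
    [0,0,0,0,0,0,0]
  ]
}}

```text
clock: 21.07
tcp_pos: [0.5806, 0.2461, 0.2649]
tcp_rot: [0.099, -2.216, 0.05]
ft_force: [0.2, -0.5, -2.7]
grip_width: 0.0228
gripper_force: 99.2
```

```bash
python3 - <<'E'
from h import *
st();where()
# back: up and level, then above mat
e=chain([(*tip([.570,.247,.22],.09,-20),12)])
e=chain([(*sc([.570,-.006,.13],.026,0),16),(*sc([.570,-.006,.02],.026,0),9)],e)
E
```

```text
t 21.07 p [0.5806 0.2461 0.2649] z [-0.795 -0.071 -0.602] y [-0.09   0.996  0.   ] F [ 0.2 -0.5 -2.7] tq [ 0.1  -0.72  0.02] w 0.0228 gf 99.2 j [ 0.23  0.86  0.75  0.17  2.45 -1.35]
origin [0.5513 0.243  0.1369] lip [0.5766 0.2452 0.1028] lip in tray [np.float64(-0.0461), np.float64(0.4909)] yaw 0.0894 pitch-up deg -53.31 roll -0.29
12 rows [1.12, 0.02, -0.12] [-0.0, -0.048, -0.0] -> p [0.485 0.24  0.357]
16 rows [-0.06, -1.55, 0.8] [-0.001, -0.022, 0.004] -> p [ 0.486 -0.009  0.23 ]
9 rows [0.01, -0.0, 1.23] [-0.0, -0.0, -0.0] -> p [ 0.485 -0.008  0.12 ]
```

Request:
{"name": "move_arm", "arguments": {
  "deltas": [
    [1.12,0,-0.12,0,-0.048,0,0],
    [1.12,0,-0.12,0,-0.048,0,0],
    [1.12,0,-0.12,0,-0.048,0,0],
    [1.12,0,-0.12,0,-0.048,0,0],
    [1.12,0,-0.12,0,-0.048,0,0],
    [1.12,0,-0.12,0,-0.048,0,0],
    [1.12,0,-0.12,0,-0.048,0,0],
    [1.12,0,-0.12,0,-0.048,0,0],
    [1.12,0,-0.12,0,-0.048,0,0],
    [1.12,0,-0.12,0,-0.048,0,0]
  ]
}}

```text
clock: 21.9
tcp_pos: [0.5035, 0.2389, 0.347]
tcp_rot: [0.121, -2.697, 0.027]
ft_force: [0.4, 0.4, -2.5]
grip_width: 0.0229
gripper_force: 99.1
```

```bash
python3 - <<'E'
from h import *
F=[]
for i in range(6): p=camera("top" if i<5 else "side");F.append(observe()["ft_force"][2])
print(np.mean(F),np.std(F))
st();where()
hsv=cv2.cvtColor(p["pixels"],cv2.COLOR_RGB2HSV)
m=((hsv[...,0]>4)&(hsv[...,0]<16)&(hsv[...,1]>170)&(hsv[...,2]>70)).astype(np.uint8)
n,l,s_,c=cv2.connectedComponentsWithStats(m)
for i in range(1,n):
    if s_[i,4]>8: print(c[i].round(0),s_[i,2:5],at(p,c[i],.046).round(3))
e=chain([(*sc([.573,-.006,.13],.026,0),18),(*sc([.573,-.006,.02],.026,0),9)])
E
```

```text
-2.0890242077668533 1.0184832536687525
t 22.2 p [0.5056 0.2391 0.3442] z [-0.432 -0.039 -0.901] y [-0.089  0.996 -0.   ] F [-0.4  0.1 -2.9] tq [ 0.08 -0.3   0.  ] w 0.023 gf 99.2 j [ 0.27  0.45  1.09  0.09  2.04 -1.37]
origin [0.538  0.2414 0.2169] lip [0.576  0.2448 0.1982] lip in tray [np.float64(-0.0466), np.float64(0.4904)] yaw 0.0887 pitch-up deg -26.05 roll -0.31
[309. 127.] [ 8  7 33] [0.702 0.307 0.046]
[291. 131.] [ 9  9 64] [0.639 0.328 0.046]
[322. 132.] [ 8  7 37] [0.709 0.254 0.046]
[ 67. 146.] [ 15  15 161] [0.074 0.759 0.046]
18 rows [0.03, -1.36, 0.66] [-0.001, -0.025, 0.003] -> p [ 0.488 -0.007  0.231]
9 rows [0.01, -0.01, 1.23] [0.0, -0.001, 0.001] -> p [ 0.488 -0.008  0.12 ]
```

The scoop is empty (2.1 N). Back to the mat.

Request:
{"name": "move_arm", "arguments": {
  "deltas": [
    [0.03,-1.36,0.66,-0.001,-0.025,0.003,0],
    [0.03,-1.36,0.66,-0.001,-0.025,0.003,0],
    [0.03,-1.36,0.66,-0.001,-0.025,0.003,0],
    [0.03,-1.36,0.66,-0.001,-0.025,0.003,0],
    [0.03,-1.36,0.66,-0.001,-0.025,0.003,0],
    [0.03,-1.36,0.66,-0.001,-0.025,0.003,0],
    [0.03,-1.36,0.66,-0.001,-0.025,0.003,0],
    [0.03,-1.36,0.66,-0.001,-0.025,0.003,0],
    [0.03,-1.36,0.66,-0.001,-0.025,0.003,0],
    [0.03,-1.36,0.66,-0.001,-0.025,0.003,0]
  ]
}}

```text
clock: 23.03
tcp_pos: [0.4914, 0.1007, 0.2818]
tcp_rot: [0.084, -2.94, 0.009]
ft_force: [0.0, 0.2, -2.4]
grip_width: 0.0228
gripper_force: 99.1
```

Request:
{"name": "move_arm", "arguments": {
  "deltas": [
    [0.03,-1.36,0.66,-0.001,-0.025,0.003,0],
    [0.03,-1.36,0.66,-0.001,-0.025,0.003,0],
    [0.03,-1.36,0.66,-0.001,-0.025,0.003,0],
    [0.03,-1.36,0.66,-0.001,-0.025,0.003,0],
    [0.03,-1.36,0.66,-0.001,-0.025,0.003,0],
    [0.03,-1.36,0.66,-0.001,-0.025,0.003,0],
    [0.03,-1.36,0.66,-0.001,-0.025,0.003,0],
    [0.03,-1.36,0.66,-0.001,-0.025,0.003,0],
    [0,0,0,0,0,0,0],
    [0,0,0,0,0,0,0]
  ]
}}

```text
clock: 23.87
tcp_pos: [0.4875, -0.0078, 0.23]
tcp_rot: [0.049, -3.139, -0.011]
ft_force: [0.3, -0.1, -1.6]
grip_width: 0.0226
gripper_force: 99.1
```

```bash
python3 - <<'E'
from h import *
st();where()
chain([(*sc([.573,-.006,.009],.026,0),9)])
E
```

```text
t 23.87 p [ 0.4875 -0.0078  0.23  ] z [-0.002  0.007 -1.   ] y [-0.031  0.999  0.007] F [ 0.3 -0.1 -1.6] tq [-0.02  0.1   0.02] w 0.0226 gf 99.1 j [-0.16  0.16  1.71  0.01  1.27 -1.77]
origin [ 0.5717 -0.005   0.1292] lip [ 0.6142 -0.0037  0.1288] lip in tray [np.float64(0.0109), np.float64(0.2457)] yaw 0.0309 pitch-up deg -0.48 roll 0.11
9 rows [-0.0, -0.01, 1.34] [0.0, -0.001, 0.001] -> p [ 0.488 -0.008  0.109]
```

Request:
{"name": "move_arm", "arguments": {
  "deltas": [
    [0,-0.01,1.34,0,-0.001,0,0],
    [0,-0.01,1.34,0,-0.001,0,0],
    [0,-0.01,1.34,0,-0.001,0,0],
    [0,-0.01,1.34,0,-0.001,0,0],
    [0,-0.01,1.34,0,-0.001,0,0],
    [0,-0.01,1.34,0,-0.001,0,0],
    [0,-0.01,1.34,0,-0.001,0,0],
    [0,-0.01,1.34,0,-0.001,0,0],
    [0,-0.01,1.2,0,-0.001,0,0],
    [0,0,0,0,0,0,0]
  ]
}}

```text
clock: 24.7
tcp_pos: [0.4876, -0.0066, 0.1098]
tcp_rot: [-0.053, 3.136, 0.011]
ft_force: [-0.5, 1.2, -2.8]
grip_width: 0.0231
gripper_force: 99.0
```

Request:
{"name": "move_arm", "arguments": {
  "deltas": [
    [0,0,0,0,0,0,0],
    [0,0,0.12,0,0,0,0],
    [0,0,0.12,0,0,0,0],
    [0,0,0.1,0,0,0,0],
    [0,0,0.1,0,0,0,0],
    [0,0,0.08,0,0,0,0],
    [0,0,0,0,0,0,0],
    [0,0,0,0,0,0,0],
    [0,0,0,0,0,0,0],
    [0,0,0,0,0,0,0]
  ]
}}

```text
clock: 25.53
tcp_pos: [0.489, -0.0077, 0.1071]
tcp_rot: [-0.052, 3.13, 0.009]
ft_force: [1.2, 0.0, -2.4]
grip_width: 0.0227
gripper_force: 99.0
```

```bash
python3 - <<'E'
from h import *
st();where()
E
```

```text
t 25.53 p [ 0.489  -0.0077  0.1071] z [ 0.011  0.006 -1.   ] y [-0.033  0.999  0.005] F [ 1.2  0.  -2.4] tq [-0.06  0.14  0.03] w 0.0227 gf 99.0 j [-0.16  0.27  1.91  0.01  0.95 -1.77]
origin [ 0.5745 -0.0048  0.0074] lip [ 0.617  -0.0034  0.0076] lip in tray [np.float64(0.0137), np.float64(0.2462)] yaw 0.0329 pitch-up deg 0.3 roll 0.03
```

Request:
{"name": "move_arm", "arguments": {
  "deltas": [
    [0,0,0.1,0,0,0,0],
    [0,0,0.1,0,0,0,0],
    [0,0,0.1,0,0,0,0],
    [0,0,0.08,0,0,0,0],
    [0,0,0,0,0,0,0],
    [0,0,0,0,0,0,0],
    [0,0,0,0,0,0,0],
    [0,0,0,0,0,0,0],
    [0,0,0,0,0,0,0],
    [0,0,0,0,0,0,0]
  ]
}}

```text
clock: 26.37
tcp_pos: [0.4888, -0.0075, 0.1039]
tcp_rot: [-0.052, 3.13, 0.009]
ft_force: [-2.7, 0.6, 5.5]
grip_width: 0.0226
gripper_force: 100.3
```

```bash
python3 - <<'E'
from h import *
st();where()
E
```

```text
t 26.37 p [ 0.4888 -0.0075  0.1039] z [ 0.011  0.006 -1.   ] y [-0.033  0.999  0.005] F [-2.7  0.6  5.5] tq [-0.04  0.43 -0.06] w 0.0226 gf 100.3 j [-0.16  0.28  1.91  0.01  0.94 -1.77]
origin [ 0.5744 -0.0046  0.0043] lip [ 0.6168 -0.0032  0.0045] lip in tray [np.float64(0.0135), np.float64(0.2464)] yaw 0.0329 pitch-up deg 0.3 roll 0.03
```

Flat on the mat. Release and retreat straight up.

Request:
{"name": "move_arm", "arguments": {
  "deltas": [
    [0,0,0,0,0,0,0.4],
    [0,0,0,0,0,0,0.7],
    [0,0,0,0,0,0,1],
    [0,0,0,0,0,0,1],
    [0,0,0,0,0,0,1],
    [0,0,0,0,0,0,1],
    [0,0,0,0,0,0,1],
    [0,0,0,0,0,0,1],
    [0,0,-0.3,0,0,0,1],
    [0,0,-0.5,0,0,0,1]
  ]
}}

```text
clock: 27.2
tcp_pos: [0.4885, -0.0075, 0.111]
tcp_rot: [-0.052, 3.131, 0.009]
ft_force: [0.2, -0.6, -0.3]
grip_width: 0.0856
gripper_force: 0.0
```

Request:
{"name": "move_arm", "arguments": {
  "deltas": [
    [0,0,-1.2,0,0,0,1],
    [0,0,-1.2,0,0,0,1],
    [0,0,-1.2,0,0,0,1],
    [0,0,-1.2,0,0,0,1],
    [0,0,-1.2,0,0,0,1],
    [0,0,-1.2,0,0,0,1],
    [0,0,-1.2,0,0,0,1],
    [0,0,-1.2,0,0,0,1],
    [0,0,-1.2,0,0,0,1],
    [0,0,-1.2,0,0,0,1]
  ]
}}

```text
clock: 28.03
tcp_pos: [0.4875, -0.0083, 0.2323]
tcp_rot: [-0.052, 3.129, 0.008]
ft_force: [0.6, 0.0, 1.0]
grip_width: 0.0858
gripper_force: 0.0
```

```bash
python3 - <<'E'
from h import *
st()
hd=np.array([.4758,.239,.0]);d=np.array([np.cos(.085),np.sin(.085),0])
r=R.from_euler("z",.085).as_matrix()@np.array([[-1,0,0],[0,1,0],[0,0,-1.]])
s=hd-d*.06
e=chain([(np.r_[s[:2],.23],r,14),(np.r_[s[:2],.098],r,9)])
E
```

```text
t 28.03 p [ 0.4875 -0.0083  0.2323] z [ 0.012  0.006 -1.   ] y [-0.033  0.999  0.005] F [0.6 0.  1. ] tq [-0.02  0.03  0.04] w 0.0858 gf 0.0 j [-0.17  0.15  1.72  0.01  1.26 -1.77]
14 rows [0.41, 1.76, 0.02] [0.0, 0.001, -0.004] -> p [0.416 0.234 0.23 ]
9 rows [-0.01, -0.01, 1.47] [0.001, -0.0, 0.0] -> p [0.416 0.234 0.098]
```

Request:
{"name": "move_arm", "arguments": {
  "deltas": [
    [0.41,1.76,0.02,0,0.001,-0.004,0],
    [0.41,1.76,0.02,0,0.001,-0.004,0],
    [0.41,1.76,0.02,0,0.001,-0.004,0],
    [0.41,1.76,0.02,0,0.001,-0.004,0],
    [0.41,1.76,0.02,0,0.001,-0.004,0],
    [0.41,1.76,0.02,0,0.001,-0.004,0],
    [0.41,1.76,0.02,0,0.001,-0.004,0],
    [0.41,1.76,0.02,0,0.001,-0.004,0],
    [0.41,1.76,0.02,0,0.001,-0.004,0],
    [0.41,1.76,0.02,0,0.001,-0.004,0]
  ]
}}

```text
clock: 28.87
tcp_pos: [0.4372, 0.1662, 0.2303]
tcp_rot: [-0.115, 3.138, 0.008]
ft_force: [-0.4, 0.5, -0.7]
grip_width: 0.0001
gripper_force: 0.0
```

Request:
{"name": "move_arm", "arguments": {
  "deltas": [
    [0.41,1.76,0.02,0,0.001,-0.004,0],
    [0.41,1.76,0.02,0,0.001,-0.004,0],
    [0.41,1.76,0.02,0,0.001,-0.004,0],
    [0.41,1.76,0.02,0,0.001,-0.004,0],
    [0,0,0,0,0,0,0],
    [0,0,0,0,0,0,0],
    [0,0,0,0,0,0,0],
    [0,0,0,0,0,0,0],
    [0,0,0,0,0,0,0],
    [0,0,0,0,0,0,0]
  ]
}}

```text
clock: 29.7
tcp_pos: [0.416, 0.2336, 0.2294]
tcp_rot: [0.138, -3.136, -0.007]
ft_force: [0.7, -0.0, -0.1]
grip_width: 0.0001
gripper_force: 0.0
```

```bash
python3 - <<'E'
from h import *
st()
hd=np.array([.4758,.239,.0]);d=np.array([np.cos(.085),np.sin(.085),0])
r=R.from_euler("z",.085).as_matrix()@np.array([[-1,0,0],[0,1,0],[0,0,-1.]])
s=hd-d*.06
e=chain([(np.r_[s[:2],.095],r,9)])
print((e[1].T@d).round(3))
t=camera("top")
for n in("scoop","mat","kit_drawer0_handle"): print(n,[(np.round(b["bbox"],1).tolist(),round(b["confidence"],2)) for b in boxes_of(n,t)])
def orange(p,x0,x1):
    hsv=cv2.cvtColor(p["pixels"],cv2.COLOR_RGB2HSV)
    m=((hsv[...,0]>4)&(hsv[...,0]<16)&(hsv[...,1]>170)&(hsv[...,2]>70)).astype(np.uint8)
    m[:,:x0]=0;m[:,x1:]=0
    n,l,s_,c=cv2.connectedComponentsWithStats(m)
    for i in range(1,n):
        if s_[i,4]>6: print(c[i].round(0),s_[i,2:5],at(p,c[i],.046)[:2].round(3))
orange(t,110,560)
E
```

```text
t 29.7 p [0.416  0.2336 0.2294] z [-0.003  0.005 -1.   ] y [-0.088  0.996  0.005] F [ 0.7 -0.  -0.1] tq [-0.03 -0.03 -0.01] w 0.0001 gf 0.0 j [ 0.36  0.14  1.74  0.01  1.26 -1.3 ]
9 rows [-0.0, 0.0, 1.49] [0.001, -0.0, 0.0] -> p [0.416 0.234 0.095]
[-1.    -0.003 -0.002]
scoop [([294.1, 149.4, 333.9, 204.3], 0.76), ([163.0, 254.3, 217.9, 318.4], 0.68)]
mat [([287.2, 141.5, 339.4, 195.9], 0.78), ([293.1, 150.9, 330.0, 202.0], 0.29)]
kit_drawer0_handle [([184.0, 135.4, 264.5, 204.2], 0.97)]
[199. 144.] [ 12  11 111] [0.637 0.328]
[246. 147.] [10 12 91] [0.625 0.188]
```

Request:
{"name": "move_arm", "arguments": {
  "deltas": [
    [0,0,1.49,0,0,0,0],
    [0,0,1.49,0,0,0,0],
    [0,0,1.49,0,0,0,0],
    [0,0,1.49,0,0,0,0],
    [0,0,1.49,0,0,0,0],
    [0,0,1.49,0,0,0,0],
    [0,0,1.49,0,0,0,0],
    [0,0,1.49,0,0,0,0],
    [0,0,1.49,0,0,0,0],
    [0,0,0,0,0,0,0]
  ]
}}

```text
clock: 30.73
tcp_pos: [0.4135, 0.2341, 0.0929]
tcp_rot: [0.139, -3.13, -0.005]
ft_force: [-0.7, -0.5, 0.1]
grip_width: 0.0001
gripper_force: 0.0
```

Request:
{"name": "move_arm", "arguments": {
  "deltas": [
    [-0.5,0,0,0,0,0,0],
    [-0.5,0,0,0,0,0,0],
    [-0.7,0,0,0,0,0,0],
    [-0.7,0,0,0,0,0,0],
    [-0.7,0,0,0,0,0,0],
    [-0.7,0,0,0,0,0,0],
    [-0.7,0,0,0,0,0,0],
    [-0.7,0,0,0,0,0,0],
    [-0.7,0,0,0,0,0,0],
    [-0.7,0,0,0,0,0,0]
  ]
}}

```text
clock: 31.57
tcp_pos: [0.4814, 0.2408, 0.095]
tcp_rot: [0.14, -3.135, -0.008]
ft_force: [-1.4, 0.8, 0.2]
grip_width: -0.0
gripper_force: 0.7
```

```bash
python3 - <<'E'
from h import *
st()
E
```

```text
t 31.57 p [0.4814 0.2408 0.095 ] z [-0.004  0.005 -1.   ] y [-0.089  0.996  0.005] F [-1.4  0.8  0.2] tq [0.08 0.23 0.02] w -0.0 gf 0.7 j [ 0.33  0.36  1.81  0.01  0.98 -1.33]
```

Pushing with a light resistance. Continue.

Request:
{"name": "move_arm", "arguments": {
  "deltas": [
    [-0.7,0,0,0,0,0,0],
    [-0.7,0,0,0,0,0,0],
    [-0.7,0,0,0,0,0,0],
    [-0.7,0,0,0,0,0,0],
    [-0.7,0,0,0,0,0,0],
    [-0.7,0,0,0,0,0,0],
    [-0.7,0,0,0,0,0,0],
    [-0.7,0,0,0,0,0,0],
    [-0.7,0,0,0,0,0,0],
    [-0.7,0,0,0,0,0,0]
  ]
}}

```text
clock: 32.4
tcp_pos: [0.5514, 0.2471, 0.0948]
tcp_rot: [0.14, -3.136, -0.008]
ft_force: [-1.7, 0.9, -0.3]
grip_width: -0.0
gripper_force: 0.7
```

```bash
python3 - <<'E'
from h import *
st()
E
```

```text
t 32.4 p [0.5514 0.2471 0.0948] z [-0.003  0.005 -1.   ] y [-0.089  0.996  0.005] F [-1.7  0.9 -0.3] tq [0.18 0.21 0.02] w -0.0 gf 0.7 j [ 0.3   0.44  1.66  0.01  1.04 -1.36]
```

Request:
{"name": "move_arm", "arguments": {
  "deltas": [
    [-0.3,0,0,0,0,0,0],
    [-0.3,0,0,0,0,0,0],
    [-0.3,0,0,0,0,0,0],
    [-0.3,0,0,0,0,0,0],
    [-0.3,0,0,0,0,0,0],
    [-0.3,0,0,0,0,0,0],
    [-0.3,0,0,0,0,0,0],
    [-0.3,0,0,0,0,0,0],
    [-0.2,0,0,0,0,0,0],
    [0,0,0,0,0,0,0]
  ]
}}

```text
clock: 33.23
tcp_pos: [0.5757, 0.2492, 0.0947]
tcp_rot: [0.139, -3.133, -0.007]
ft_force: [-3.7, 0.7, 2.6]
grip_width: -0.0003
gripper_force: 2.1
```

```bash
python3 - <<'E'
from h import *
st()
E
```

```text
t 33.23 p [0.5757 0.2492 0.0947] z [-0.006  0.004 -1.   ] y [-0.089  0.996  0.005] F [-3.7  0.7  2.6] tq [ 0.01  0.61 -0.  ] w -0.0003 gf 2.1 j [ 0.29  0.47  1.61  0.01  1.07 -1.37]
```

Request:
{"name": "move_arm", "arguments": {
  "deltas": [
    [-0.15,0,0,0,0,0,0],
    [-0.15,0,0,0,0,0,0],
    [-0.15,0,0,0,0,0,0],
    [-0.15,0,0,0,0,0,0],
    [0,0,0,0,0,0,0],
    [0,0,0,0,0,0,0],
    [0,0,0,0,0,0,0],
    [0,0,0,0,0,0,0],
    [0,0,0,0,0,0,0],
    [0,0,0,0,0,0,0]
  ]
}}

```text
clock: 34.07
tcp_pos: [0.576, 0.2492, 0.0947]
tcp_rot: [0.14, -3.122, -0.005]
ft_force: [-14.6, -0.7, 9.3]
grip_width: -0.0003
gripper_force: 7.4
```

```bash
python3 - <<'E'
from h import *
st()
E
```

```text
t 34.07 p [0.576  0.2492 0.0947] z [-0.016  0.003 -1.   ] y [-0.089  0.996  0.004] F [-14.6  -0.7   9.3] tq [-0.08  2.3   0.02] w -0.0003 gf 7.4 j [ 0.29  0.48  1.6   0.01  1.08 -1.37]
```

Hard stop reached at x=0.576 (15 N), which matches the panel meeting the cabinet front. I back off, lift clear and verify numerically.

Request:
{"name": "move_arm", "arguments": {
  "deltas": [
    [-0.15,0,0,0,0,0,0],
    [-0.15,0,0,0,0,0,0],
    [0,0,0,0,0,0,0],
    [0.4,0,0,0,0,0,0],
    [0.6,0,0,0,0,0,0],
    [1.0,0,0,0,0,0,0],
    [1.5,0,0,0,0,0,0],
    [1.5,0,0,0,0,0,0],
    [1.5,0,0,0,0,0,0],
    [1.5,0,0,0,0,0,0]
  ]
}}

```text
clock: 34.9
tcp_pos: [0.5062, 0.2429, 0.0952]
tcp_rot: [0.14, -3.138, -0.008]
ft_force: [0.4, -0.7, 0.3]
grip_width: 0.0003
gripper_force: 0.0
```

Request:
{"name": "move_arm", "arguments": {
  "deltas": [
    [1.5,0,-1.5,0,0,0,0],
    [1.5,0,-1.5,0,0,0,0],
    [1.5,0,-1.5,0,0,0,0],
    [1.5,0,-1.5,0,0,0,0],
    [1.5,0,-1.5,0,0,0,0],
    [1.5,0,-1.5,0,0,0,0],
    [1.5,0,-1.5,0,0,0,0],
    [1.5,0,-1.5,0,0,0,0],
    [1,0,-1,0,0,0,0],
    [0,0,0,0,0,0,0]
  ]
}}

```text
clock: 35.73
tcp_pos: [0.3765, 0.231, 0.2275]
tcp_rot: [-0.141, 3.136, 0.01]
ft_force: [0.8, -1.0, -0.4]
grip_width: 0.0
gripper_force: 0.0
```

```bash
python3 - <<'E'
from h import *
st()
t=camera("top");s=camera("side")
for p in(t,s):
    for n in("scoop","mat","kit_drawer0","can","tub","wrench"): print(n,[(np.round(b["bbox"]).astype(int).tolist(),round(b["confidence"],2)) for b in boxes_of(n,p)])
    hsv=cv2.cvtColor(p["pixels"],cv2.COLOR_RGB2HSV)
    m=((hsv[...,0]>4)&(hsv[...,0]<16)&(hsv[...,1]>170)&(hsv[...,2]>70)).astype(np.uint8)
    m[:,:110]=0
    n,l,s_,c=cv2.connectedComponentsWithStats(m)
    print("orange",[(c[i].round(0).tolist(),int(s_[i,4])) for i in range(1,n) if s_[i,4]>6])
# expected scoop pixels if flat at (.5744,-.0046,yaw .033)
P=np.array([[42.5,52,5],[42.5,-52,5],[-42.5,52,54],[-42.5,-52,54],[-115,12,123],[-115,-12,123]])/1000
for p in(t,s):
    q=proj(p,W([.5744,-.0046,.033],P));print("expect scoop",q.min(0).round(0),q.max(0).round(0))
# grey panel/handle edge profile in top view, column near panel centre
i=t["pixels"][60:215,222].astype(int)
print([(60+k,i[k].tolist()) for k in range(60,110,3)])
print("proj panel front top, home?",proj(t,[[.627,.252,.113],[.592,.249,.088]]).round(0).tolist())
E
```

```text
t 35.73 p [0.3765 0.231  0.2275] z [ 0.002  0.007 -1.   ] y [-0.09   0.996  0.006] F [ 0.8 -1.  -0.4] tq [-0.02 -0.03 -0.04] w 0.0 gf 0.0 j [ 0.39  0.09  1.81  0.01  1.24 -1.27]
scoop [([163, 253, 217, 322], 0.83), ([293, 150, 333, 201], 0.67), ([286, 138, 340, 198], 0.47)]
mat [([285, 136, 340, 195], 0.96)]
kit_drawer0 [([176, 133, 263, 160], 0.8)]
can [([125, 144, 168, 175], 0.91), ([181, 132, 259, 163], 0.24)]
tub [([448, 128, 491, 186], 0.97)]
wrench [([426, 248, 486, 260], 0.82)]
orange []
scoop [([322, 171, 372, 210], 0.9), ([136, 134, 204, 220], 0.63)]
mat [([314, 172, 385, 220], 0.76)]
kit_drawer0 [([279, 112, 336, 160], 0.72), ([325, 172, 370, 211], 0.68)]
can [([244, 100, 265, 135], 0.81)]
tub [([462, 237, 534, 314], 0.8)]
wrench [([371, 312, 441, 372], 0.97)]
orange []
expect scoop [294. 150.] [330. 200.]
expect scoop [322. 178.] [375. 196.]
[(120, [48, 86, 65]), (123, [48, 85, 64]), (126, [48, 87, 66]), (129, [49, 87, 67]), (132, [46, 86, 65]), (135, [30, 55, 42]), (138, [109, 110, 113]), (141, [99, 101, 104]), (144, [47, 49, 51]), (147, [47, 48, 50]), (150, [60, 62, 67]), (153, [120, 100, 71]), (156, [138, 139, 137]), (159, [107, 88, 60]), (162, [138, 115, 80]), (165, [152, 126, 88]), (168, [162, 133, 93])]
proj panel front top, home? [[218.0, 141.0], [222.0, 156.0]]
```

The drawer is home: the panel sits directly against the cabinet edge at row 136, and the bar is at row 156 as expected. The scoop lies flat on the mat where predicted, no orange shows anywhere outside the drawer, and the bystanders are unmoved. Handing in.

```bash
python3 -c "
from station import *
print(hand_in())"
```

```text
the job is handed in; nothing more can be done
None
```

I tipped all five knobs into the kit drawer, stood the scoop back flat on its mat and pushed the drawer home. The job was handed in at about 36 s; the hand-in returned no verdict. The final position checks were made from camera and force readings, since the picture allowance was used up.

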